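# Raise, load and let down the parts washer rack on the ratchet winch

### The arm

A 7-joint arm with a two-finger parallel gripper is mounted at the origin on the work surface. World frame = base frame: x ahead of the robot, y to its left, z up, the work surface at z = 0. Lengths are in m, angles in rad, forces in N, time in s.
With the tool pointing down it reaches from about 0.4 to 0.85 m from the base axis. Payload 10.4 kg.
Tool frame: the origin (TCP) lies on the mounting face of the last link; the fingertips stand r.tips_ahead ahead of it and the grasp point (between the pads) lies 164 mm ahead of it (r.tips_ahead is the distance from the TCP to the fingertips, in m); z points along the fingers, y is the line along which they close (so a half turn about z gives the same grasp; the last joint's range is limited). The gripper opens to 87 mm and grips with 3 to 60 N. Pads are 19 mm wide; open, the fingers measure 117 mm over their backs; the gripper's body (75 mm by 190 mm) begins 51 mm behind the grasp point.
Start: joints at [-1.286, 0.332, -0.065, 1.46, 0.022, 1.35, -0.088], TCP at [0.189, 0.596, 0.405] pointing down, gripper open.
Joint ranges: [-2.6, 2.6], [-0.5, 2.12], [-1.47, 1.34], [0.16, 2.42], [-1.27, 4.41], [0.06, 2.06], [-2.6, 2.6]. Speed limits (rad/s): [2.22, 2.22, 2.79, 2.79, 3.14, 3.14, 3.14].

### API

Orientations are given as a unit quaternion [x, y, z, w].
In Python, from bench import telemetry, imaging, job, r gives the robot as it stands.
- The arm moves only by the tool move_arm, never from a script. Its argument "steps" is a list of rows, each an object of numbers: "dx", "dy", "dz": the shift along the tool's x, y, z in cm; "spin": the turn about the tool's z in rad. In form: [{"dx": .., "dy": .., "dz": .., "spin": ..}, ...]. A call has 1 to 12 rows; each row shifts and turns the commanded pose from where the row before left it, along the tool's axes as they then stand; what a row does not reach is not made up. A row lasts 1/10 s, in which the tool goes at most 50 mm and 8.59 degrees, less where a joint would pass 70% of its speed; a pose out of reach is approached as far as the arm can. A call with a gripper value outside its range is refused whole. "claw" is the finger opening in cm, from 0 to 8.7, set as the call begins (left out, the last holds). The fingers move at their own pace and stop on an object; "squeeze" is the grip in N (left out, the last holds). Time passes only in rows, so rows that do not move let the fingers close. It gives the time, the measured TCP pose, the force, the opening and the grip force at its end, in the units of the state.
- telemetry.read_state(): the state, without advancing time (a new reading comes with each control period).
- imaging.camera(name): name is "side" or "top" or "wrist"; returns a dict with "img" (400x640x3 uint8, red, green, blue), "camera_matrix" (3x3 intrinsics, pixels), "R" (3x3) and "t" (3): a world point X has camera coordinates R X + t. Camera axes: x right, y down, z forward; pixel columns grow to the right and rows downward; lengths in m; the calibration is good to about 2 mm. A picture is of the moment at which its call begins. There is no depth.
- job.close_job(): hands the job in; it is judged then, once.
The state is a dict: "time": time; "joint_positions": joint angles; "joint_vel": joint speeds; "joint_torque": joint torques, N m; "ee_pos": TCP position; "eef_rot": TCP orientation; "ft_force": force on the tool from outside, world axes, zero at the start; "torque": the same for the moment, N m; "width": finger opening in m; "grip_force": force on a finger pad.
Only numpy, scipy, OpenCV 4.12 (cv2) and the standard library are available. Lean on these libraries where they do the work, as an engineer would, in place of code of your own. Each camera call takes 0.05 s, during which the arm holds its last target. There are 200 camera calls.

### The job

Wind the empty washer rack all the way up with the winch crank, let its pawl catch, and lay every crank spindle from the mat in a groove of its own on the raised rack. Then pull up the red knob on the winch crank to lift its pawl, let the crank turn back slowly under the load (never faster than a third of a turn a second) until the rack is fully down, and let the knob drop so that the pawl is caught again. Last, tip the green switch all the way over to start the pump, and leave the bell, wrench, light and bottle where they are.

Things in the scene. Friction and masses are not known exactly. Their poses are not given: they have to be found in the camera images.
- washer: Fixed parts washer, turned a little about the vertical. Origin on the table under the centre of its open steel tub (200 mm in x, 320 in y, rim 45 high). At y = -200 mm a blue column carries a toothed quadrant (plate top 130 mm high) and the winch crank, whose axis is vertical. At x = 150, y = 55 mm stands the white switch housing.
- crank_axis (a point): Point on the crank's vertical axis, at washer x 0, y -200, z 130 mm; its axes are those of the washer.
- crank (a joint): Crank angle, rad: 0 = rack down (start), 2.38 = up (stop at 2.44); grows counterclockwise from above. The knob is 100 mm from the axis, in the direction this value minus 2.761 (counterclockwise from the washer's +x). The rack's weight (1 kg and load) always pulls it back, with 4 to 6 N at the knob; saw teeth every 0.14 rad (0, 0.14 .. 2.38) stop that while the pawl is down.
- pawl (a joint): How far the pawl plunger with its red knob is pulled up, m: 0 = dropped in a notch, 0.016 = stop. Above 0.008 it clears the teeth (aim for 0.012); when winding up it may also ride over them. Spring and weight pull it down with 5 to 7 N; drag of the loaded tooth adds up to 3 N. Let go, it drops by itself and the crank runs back by up to one tooth until it is caught.
- knob_mid (a point): Middle of the red knob on the crank's end, an upright cylinder 26 mm across and 50 high that spins freely about its own upright axis. With the pawl down this point is 187 mm above the table. Below the knob are a brass collar 34 mm across, 4 thick, and the crank arm, 18 mm wide, its top 156 mm above the table.
- rack: Rack that goes up and down with the crank (38 mm per rad). Origin: its centre, level with the rib tops, 125 mm above the table when up, 35 when down; axes as the washer. Four grooves 22 mm wide run along x at y = -93, -31, 31, 93 mm; a spindle in one has its centre 10.2 mm above the rib tops (15 if wrongly on a rib). Lips at its ends (x = +-77) and sides (y = +-142) are 12 mm higher than the ribs.
- switch (a joint): Pump switch lever, rad: near 0 = off (starts at 0 to 0.15), 1.0 = fully over. It swings towards the washer's +y and stays where it is left; moves with about 1 N at the tip.
- switch_tip (a point): Centre of the green ball (26 mm across) on the end of the switch lever. The lever is 75 mm long, pivots at washer x 150, y 55, z 62 mm, and leans 0.5 rad to the washer's -y at 0 and 0.5 rad to its +y at 1.0.
- mat: Fixed black rubber mat, 280 x 150 x 4 mm, on which the spindles lie at the start, side by side with their axes roughly along its y. Origin at the centre of its underside.
- spindle0: Blue-grey aluminium crank spindle, a cylinder 30 mm across, 120 mm long, with two dark rubber bands, about 120 g; origin at its centre, its x along its axis. Two to four of the four spindles are present.
- spindle1: Blue-grey aluminium crank spindle, a cylinder 30 mm across, 120 mm long, with two dark rubber bands, about 120 g; origin at its centre, its x along its axis. Two to four of the four spindles are present.
- spindle2: Blue-grey aluminium crank spindle, a cylinder 30 mm across, 120 mm long, with two dark rubber bands, about 120 g; origin at its centre, its x along its axis. Two to four of the four spindles are present.
- spindle3: Blue-grey aluminium crank spindle, a cylinder 30 mm across, 120 mm long, with two dark rubber bands, about 120 g; origin at its centre, its x along its axis. Two to four of the four spindles are present.
- bell: Bystander: chrome bicycle bell, dome 56 mm across, 41 mm high; origin at the centre of its underside.
- pedal_wrench: Bystander: steel pedal wrench 200 mm long lying flat; origin at the centre of its underside.
- front_light: Bystander: white plastic front light, 50 x 34 x 34 mm, with a small black switch; origin at the centre of its underside.
- degreaser: Bystander: orange bottle 56 mm across, 140 mm high; origin at the centre of its underside.
Mind the look-alikes: they are no part of the job. Leave any orange or turquoise look-alike of the spindle0 alone. What is shaped like the spindle2 but orange is not meant.

How it is judged:
On the way, in this order (a step that is already met when the one before it is completed fails the run):
1. the rack is wound up and the pawl has caught (value of joint crank above 2.05 rad and value of joint pawl below 0.003 m), for 0.2 s.
2. every spindle lies still in a groove of the rack while the rack is up (all of step 1 and z of spindle0 in the frame of rack between 0.006 and 0.0128 m and angle between the x axis of each of spindle0, spindle1, spindle2, spindle3 and the x axis of rack, either way round below 0.12 rad and y of spindle0 in the frame of rack between -0.105 and 0.105 m and linear speed of each of spindle0, spindle1, spindle2, spindle3 below 0.03 m/s and z of spindle1 in the frame of rack between 0.006 and 0.0128 m and y of spindle1 in the frame of rack between -0.105 and 0.105 m and z of spindle2 in the frame of rack between 0.006 and 0.0128 m and y of spindle2 in the frame of rack between -0.105 and 0.105 m and z of spindle3 in the frame of rack between 0.006 and 0.0128 m and y of spindle3 in the frame of rack between -0.105 and 0.105 m), for 0.2 s.
3. the rack is fully down and the pawl has dropped again (value of joint crank below 0.14 rad and value of joint pawl below 0.003 m), for 0.2 s.
4. the pump switch is tipped over (value of joint switch above 0.85 rad), for 0.2 s.
At the end, for the whole second after the job is handed in: every spindle lies still in a groove of the rack (centre within 2.6 mm above its seated height, axis within 7 degrees of the grooves), the crank is within 0.14 rad of its lower stop, the pawl is dropped (under 3 mm), and the switch is past 0.85 rad (all of step 3 and z of spindle0 in the frame of rack between 0.006 and 0.0128 m and angle between the x axis of each of spindle0, spindle1, spindle2, spindle3 and the x axis of rack, either way round below 0.12 rad and y of spindle0 in the frame of rack between -0.105 and 0.105 m and linear speed of each of spindle0, spindle1, spindle2, spindle3 below 0.03 m/s and z of spindle1 in the frame of rack between 0.006 and 0.0128 m and y of spindle1 in the frame of rack between -0.105 and 0.105 m and z of spindle2 in the frame of rack between 0.006 and 0.0128 m and y of spindle2 in the frame of rack between -0.105 and 0.105 m and z of spindle3 in the frame of rack between 0.006 and 0.0128 m and y of spindle3 in the frame of rack between -0.105 and 0.105 m and value of joint switch above 0.85 rad); the robot touches nothing.
It fails at once if the crank runs back faster than a third of a turn a second (velocity of joint crank below -2.1 rad/s).
It fails at once if the bell is moved (distance of bell from where it was at the start of the episode above 0.04 m).
It fails at once if the pedal wrench is moved (distance of pedal_wrench from where it was at the start of the episode above 0.04 m).
It fails at once if the front light is moved (distance of front_light from where it was at the start of the episode above 0.04 m).
It fails at once if the degreaser is moved (distance of degreaser from where it was at the start of the episode above 0.04 m).
Of spindle0, spindle1, spindle2, spindle3 only 2 to 4 are there at a start; the rules pass over those that are not, and their reading is None.
At some moment in a run one of spindle0, spindle1, spindle2, spindle3 may be knocked a few centimetres aside while the robot is not near it.
Once in a run the grip may slacken for a moment while it holds something.
It also fails if it takes over 210 s, if anything falls off the work surface, if the arm or the gripper's body presses on something with over 40 N, if the wrist force passes 120 N, or if a joint passes its speed limit or range.

## Working session

There is one attempt and no reset: what is moved stays moved. The work goes in short steps, Python scripts to look and compute and a tool call to move; the robot and the scene stay as the last step left them, time stands still between calls to the robot, and variables do not carry over. Pictures are saved under pics/ and viewed, at most 14 in all, crops included, and the job is handed in when it is done.

Besides the shell and the picture viewer there is one more tool, called as name(argument=value, ...) on one line, values as JSON. move_arm: Moves the arm, as the interface text tells. Its arguments: {"type":"object","properties":{"steps":{"type":"array","items":{"type":"object","properties":{"dx":{"type":"number"},"dy":{"type":"number"},"dz":{"type":"number"},"spin":{"type":"number"}}}},"claw":{"type":"number"},"squeeze":{"type":"number"}},"required":["steps"]}

```bash
mkdir -p pics; ls; cat > h.py <<'E'
import numpy as np, cv2
from bench import telemetry, imaging, job, r
from scipy.spatial.transform import Rotation as Ro
def snap(name,fn,box=None,sc=1):
    c=imaging.camera(name); im=cv2.cvtColor(c['img'],cv2.COLOR_RGB2BGR)
    np.savez('pics/'+fn+'.npz',img=c['img'],K=c['camera_matrix'],R=c['R'],t=c['t'])
    if box: x0,y0,x1,y1=box; im=im[y0:y1,x0:x1]
    if sc!=1: im=cv2.resize(im,None,fx=sc,fy=sc,interpolation=cv2.INTER_CUBIC)
    cv2.imwrite('pics/'+fn+'.png',im)
def load(fn): return np.load('pics/'+fn+'.npz')
def atz(c,uv,z):
    d=np.linalg.inv(c['K'])@np.array([uv[0],uv[1],1.]); d=c['R'].T@d; o=-c['R'].T@c['t']
    return o+d*(z-o[2])/d[2]
def proj(c,X):
    p=c['K']@(c['R']@np.asarray(X,float)+c['t']); return p[:2]/p[2]
def st():
    s=telemetry.read_state(); R=Ro.from_quat(s['eef_rot']).as_matrix()
    print('t',round(s['time'],2),'p',np.round(s['ee_pos'],4),'x',np.round(R[:,0],3),'y',np.round(R[:,1],3),'z',np.round(R[:,2],3),'F',np.round(s['ft_force'],1),'w',round(s['width'],4),'g',round(s['grip_force'],1),'q',np.round(s['joint_positions'],2))
    return s,R
E
python3 - <<'E'
from h import *
print(r.tips_ahead); st()
for n in('top','side'):
    snap(n,n+'0'); c=load(n+'0'); print(n,c['K'][0,0],-c['R'].T@c['t'],c['R'])
E
```

```text
pics
0.1822
t 0.0 p [0.1893 0.5955 0.404 ] x [-0.953  0.303 -0.   ] y [ 0.303  0.953 -0.001] z [-0.    -0.001 -1.   ] F [-0.5  0.6 -0.2] w 0.087 g 0.0 q [-1.29  0.33 -0.06  1.46  0.02  1.35 -0.09]
top 390.3741403573211 [0.41587657 0.00277181 1.27331698] [[-0.02699267 -0.99936916  0.02307997]
 [-0.9948234   0.02459281 -0.09859813]
 [ 0.09796833 -0.02562192 -0.99485965]]
side 384.3955005284154 [0.36030983 0.99253418 0.83823257] [[-0.99257822 -0.12094414 -0.01268848]
 [-0.05802875  0.56274634 -0.82459033]
 [ 0.10686977 -0.81773411 -0.565588  ]]
```

View pics/top0.png

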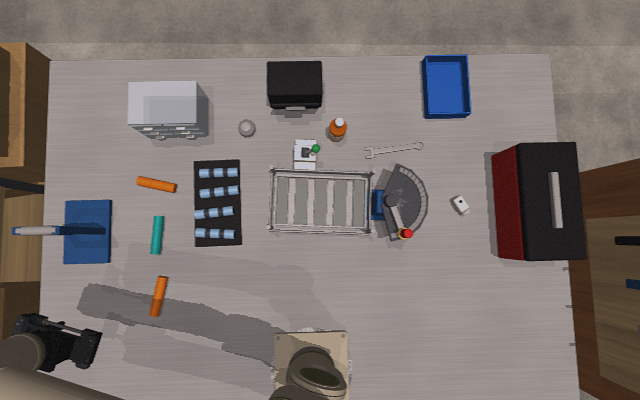

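View pics/side0.png

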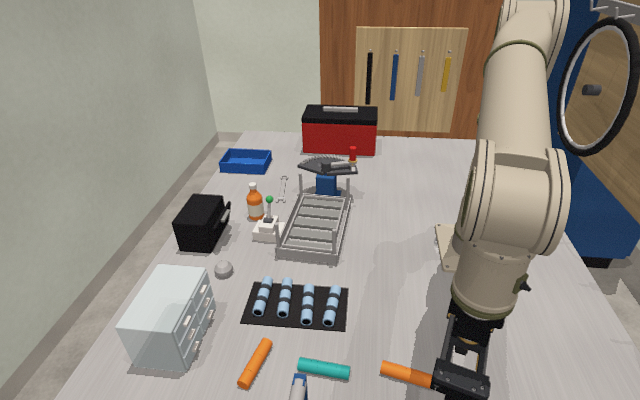

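The top view shows four blue-grey spindles on the black mat at (218,173), (219,191), (214,212) and (215,233). The orange cylinders at (156,184) and (159,296) and the turquoise one at (157,235) are the look-alikes, off the mat. The washer is at (320,202), the red knob at (406,234) and the green switch ball at (315,149). I'll confirm this in an enlarged crop.

```bash
python3 - <<'E'
import cv2
im=cv2.imread('pics/top0.png')
cv2.imwrite('pics/c1.png',cv2.resize(im[135:255,185:445],None,fx=3,fy=3,interpolation=cv2.INTER_CUBIC))
E
```

```text
(no output)
```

View pics/c1.png

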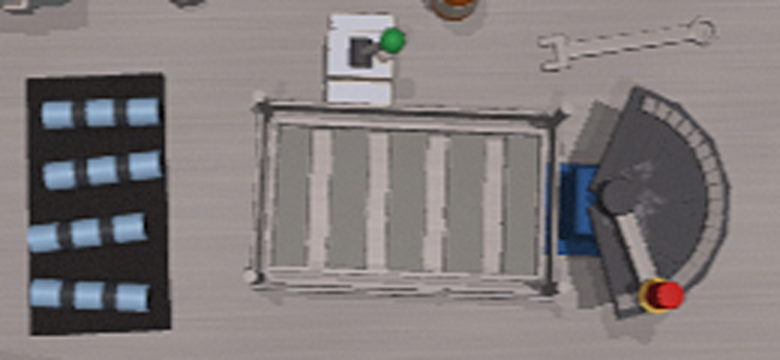

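The crop confirms four blue-grey spindles with dark bands on the mat. It also shows four pale grooves in the rack, the red knob at crop (665,295) and the green ball at crop (392,41). Next I'll fit the washer pose from the knob and ball in both views and measure the spindles.

```bash
cat >> h.py <<'E'
def blobs(c,lo,hi,box=None,amin=15):
    hsv=cv2.cvtColor(c['img'],cv2.COLOR_RGB2HSV); m=cv2.inRange(hsv,np.array(lo),np.array(hi))
    if box is not None:
        k=np.zeros_like(m); x0,y0,x1,y1=box; k[y0:y1,x0:x1]=1; m=m*k
    n,l,s,ce=cv2.connectedComponentsWithStats(m)
    return [(ce[i],s[i]) for i in range(1,n) if s[i][4]>=amin],m
def tri(cs,uvs):
    from scipy.optimize import least_squares
    f=lambda X:np.concatenate([proj(c,X)-u for c,u in zip(cs,uvs)])
    s=least_squares(f,[.5,0,.1]); return s.x,np.abs(s.fun).max()
E
python3 - <<'E'
from h import *
T=load('top0');S=load('side0')
rt,_=blobs(T,(0,180,120),(6,255,255),(390,220,420,245)); rs,_=blobs(S,(0,180,120),(6,255,255),(340,140,362,168))
gt,_=blobs(T,(50,100,40),(80,255,255),(300,140,330,160)); gs,_=blobs(S,(50,100,40),(80,255,255),(255,190,280,210))
for b in(rt,rs,gt,gs): print(b)
k,e=tri([T,S],[rt[0][0],rs[0][0]]); print('knob',k,e)
g,e=tri([T,S],[gt[0][0],gs[0][0]]); print('ball',g,e)
for s in(0,.07,.15):
    a=np.array([-.0928,-.2372]); b=np.array([.15,.055+.075*np.sin(s-.5)]); zz=.062+.075*np.cos(s-.5)
    d=b-a; D=g[:2]-k[:2]; yaw=np.arctan2(D[1],D[0])-np.arctan2(d[1],d[0]); R=np.array([[np.cos(yaw),-np.sin(yaw)],[np.sin(yaw),np.cos(yaw)]])
    o=(k[:2]+g[:2])/2-R@(a+b)/2; print(s,'len',np.linalg.norm(d),np.linalg.norm(D),'zball',zz,'yaw',yaw,'o',o)
    for q in[(x,y,.045) for x in(-.1,.1) for y in(-.16,.16)]+[(0,-.2,.16)]:
        u=proj(T,[*(o+R@np.array(q[:2])),q[2]]); print(np.round((u-[185,135])*3),end=' ')
    print()
# spindles
bs,m=blobs(T,(95,60,120),(115,255,255),(190,160,245,245))
for cy in (173,190,212,233):
    pts=np.argwhere((m>0))[:,::-1]; pts=pts[np.abs(pts[:,1]-cy-0)<9]
    W=np.array([atz(T,p,.028)[:2] for p in pts]); w,v=np.linalg.eigh(np.cov(W.T)); c=(W.max(0)+W.min(0))/2
    print(cy,len(W),'c',W.mean(0),c,'ang',np.degrees(np.arctan2(*v[::-1,1]))%180, W.max(0)-W.min(0))
E
```

```text
[(array([407.66101695, 232.89830508]), array([404, 229,   9,   9,  59], dtype=int32))]
[(array([350.83870968, 147.55718475]), array([340, 140,  22,  21, 341], dtype=int32))]
[(array([315.3125    , 148.20833333]), array([312, 144,   8,   9,  48], dtype=int32))]
[(array([268.91666667, 198.97222222]), array([266, 196,   7,   7,  36], dtype=int32))]
knob [ 0.42201906 -0.27255775  0.20911367] 0.9039572526484676
ball [ 0.67878685 -0.02897455  0.12978736] 0.18124155156431243
0 len 0.3530047569193985 0.3539243833751915 zball 0.12781869214177793 yaw -0.053275789200861956 o [ 0.52765202 -0.04031949]
[554. 298.] [248. 290.] [556. 110.] [255. 101.] [616. 194.] 
0.07 len 0.3564249603357154 0.3539243833751915 zball 0.1301724312256164 yaw -0.06232951647484686 o [ 0.52850678 -0.04245928]
[555. 299.] [249. 288.] [559. 110.] [258.  99.] [618. 195.] 
0.15 len 0.3605063805919251 0.3539243833751915 zball 0.1324529534635534 yaw -0.07281310671720798 o [ 0.5294416  -0.04500233]
[556. 299.] [251. 285.] [562. 111.] [262.  96.] [621. 196.] 
173 239 c [0.63118513 0.28332748] [0.63075496 0.28262842] ang 90.58728245385431 [0.02825095 0.12126587]
190 240 c [0.56917292 0.2818878 ] [0.56885719 0.28271134] ang 95.24303707116931 [0.03375269 0.12078305]
212 237 c [0.5030279  0.29740241] [0.50352546 0.29712198] ang 95.5677341048664 [0.03584866 0.11687638]
233 244 c [0.4371194  0.29617738] [0.43697105 0.29564347] ang 85.46558388308935 [0.03451468 0.1194326 ]
```

```bash
cat >> h.py <<'E'
import json
def plan(way,step=4.5,sp=.14,start=None):
    """way: list of (x,y,z,yang_deg or None); prints rows; yang=world angle of tool y; tool z down"""
    s,R=st(); p=np.array(s['ee_pos']) if start is None else np.array(start[:3]); a=np.arctan2(R[1,1],R[0,1]) if start is None else np.radians(start[3])
    rows=[]
    for x,y,z,ya in way:
        T=np.array([x,y,z]); ta=a if ya is None else np.radians(ya)
        da=(ta-a+np.pi)%(2*np.pi)-np.pi; d=T-p
        n=int(max(1,np.ceil(np.linalg.norm(d)*100/step-.02),np.ceil(abs(da)/sp-.02)))
        for i in range(n):
            w=(T-p)/(n-i); ss=round(-((ta-a+np.pi)%(2*np.pi)-np.pi)/(n-i),3)
            X=np.array([np.sin(a),-np.cos(a),0]);Y=np.array([np.cos(a),np.sin(a),0])
            # x = y cross z ; z=(0,0,-1)
            X=np.cross(Y,[0,0,-1])
            v=[round(float(w@X)*100,2),round(float(w@Y)*100,2),round(float(-w[2])*100,2)]
            p=p+(v[0]*X+v[1]*Y)/100+np.array([0,0,-v[2]/100]); a=a-ss
            rows.append({k:q for k,q in zip(('dx','dy','dz','spin'),v+[ss]) if q})
    print('end',np.round(p,4),np.degrees(a))
    for i in range(0,len(rows),12): print(json.dumps(rows[i:i+12]).replace('"',"'"))
E
python3 - <<'E'
from h import *
T=load('top0');S=load('side0')
rt,_=blobs(T,(0,180,120),(6,255,255),(390,220,420,245))
for z in(.2,.212): print('knob at z',z,atz(T,rt[0][0],z))
plan([(.45,.3,.41,40),(.47,0,.41,10),(.40,-.27,.42,0)])
E
```

```text
knob at z 0.2 [ 0.42021587 -0.27497281  0.2       ]
knob at z 0.212 [ 0.42016736 -0.27186754  0.212     ]
t 0.1 p [0.1893 0.5955 0.4041] x [-0.953  0.303 -0.   ] y [ 0.303  0.953 -0.001] z [-0.    -0.001 -1.   ] F [-0.1 -0.6 -0.1] w 0.0871 g 0.0 q [-1.29  0.33 -0.06  1.46  0.02  1.35 -0.09]
end [ 0.4  -0.27  0.42] 0.00284934740886438
[{'dx': -3.76, 'dy': -2.25, 'dz': -0.07, 'spin': 0.063}, {'dx': -3.89, 'dy': -2.01, 'dz': -0.07, 'spin': 0.063}, {'dx': -4.01, 'dy': -1.76, 'dz': -0.06, 'spin': 0.063}, {'dx': -4.11, 'dy': -1.51, 'dz': -0.07, 'spin': 0.063}, {'dx': -4.2, 'dy': -1.24, 'dz': -0.06, 'spin': 0.063}, {'dx': -4.27, 'dy': -0.98, 'dz': -0.07, 'spin': 0.062}, {'dx': -4.32, 'dy': -0.71, 'dz': -0.06, 'spin': 0.063}, {'dx': -4.35, 'dy': -0.44, 'dz': -0.07, 'spin': 0.062}, {'dx': -4.38, 'dy': -0.17, 'dz': -0.06, 'spin': 0.063}, {'dx': -3.47, 'dy': -2.54, 'spin': 0.075}, {'dx': -3.65, 'dy': -2.27, 'spin': 0.075}, {'dx': -3.8, 'dy': -1.99, 'spin': 0.075}]
[{'dx': -3.94, 'dy': -1.7, 'spin': 0.075}, {'dx': -4.06, 'dy': -1.4, 'spin': 0.075}, {'dx': -4.16, 'dy': -1.09, 'spin': 0.074}, {'dx': -4.22, 'dy': -0.77, 'spin': 0.075}, {'dx': -3.63, 'dy': -1.65, 'dz': -0.14, 'spin': 0.025}, {'dx': -3.67, 'dy': -1.56, 'dz': -0.14, 'spin': 0.025}, {'dx': -3.7, 'dy': -1.47, 'dz': -0.14, 'spin': 0.025}, {'dx': -3.74, 'dy': -1.38, 'dz': -0.15, 'spin': 0.025}, {'dx': -3.77, 'dy': -1.28, 'dz': -0.14, 'spin': 0.025}, {'dx': -3.8, 'dy': -1.19, 'dz': -0.15, 'spin': 0.025}, {'dx': -3.83, 'dy': -1.1, 'dz': -0.14, 'spin': 0.024}]
```

move_arm(steps=[{"spin": 0.14}, {"spin": 0.14}, {"spin": 0.14}, {"spin": 0.14}, {"spin": 0.14}, {"spin": 0.14}, {"spin": 0.14}, {"spin": 0.14}, {"spin": 0.14}])

```text
$.steps[0]: bad value
```

move_arm(steps=[{"dx": -3.3, "dy": 2.9}, {"dx": -3.3, "dy": 2.9}, {"dx": -3.3, "dy": 2.9}, {"dx": -3.3, "dy": 2.9}, {"dx": -3.3, "dy": 2.9}, {"dx": -3.3, "dy": 2.9}, {"dx": -3.3, "dy": 2.9}, {"dx": -3.3, "dy": 2.9}, {"dx": -3.3, "dy": 2.9}])

```text
$.steps[0]: bad value
```

move_arm(steps=[{"dx": -4.5}, {"dx": -4.5}, {"dx": -4.5}, {"dx": -4.5}, {"dx": -4.5}, {"dx": -4.5}, {"dx": -4.5}, {"dx": -4.5}, {"dx": -4.5}, {"dx": -4.5}, {"dx": -4.5}, {}])

```text
$.steps[0]: bad value
```

move_arm(steps=[{"dx": -3.7, "dy": -1.5}, {"dx": -3.7, "dy": -1.5}, {}, {}, {}])

```text
$.steps[0]: bad value
```

```bash
python3 - <<'E'
from h import *
st(); snap('wrist','w1'); c=load('w1'); print(c['K'],-c['R'].T@c['t'],c['R'])
b,_=blobs(c,(0,180,100),(6,255,255)); print(b)
E
```

```text
t 0.1 p [0.1893 0.5955 0.4041] x [-0.953  0.303 -0.   ] y [ 0.303  0.953 -0.001] z [-0.    -0.001 -1.   ] F [-0.1 -0.6 -0.1] w 0.0871 g 0.0 q [-1.29  0.33 -0.06  1.46  0.02  1.35 -0.09]
[[326.5617884    0.         315.50328911]
 [  0.         326.5617884  202.0882935 ]
 [  0.           0.           1.        ]] [0.11255115 0.6203592  0.38473004] [[ 0.30255958  0.95312917 -0.00157759]
 [ 0.91171769 -0.28893061  0.29204444]
 [ 0.27790026 -0.08979916 -0.95640345]]
[]
```

View pics/w1.png

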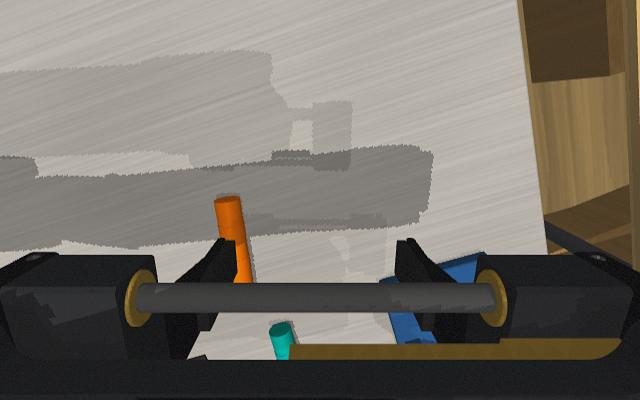

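The arm hasn't moved. The wrist view still shows the start pose, with an orange look-alike at (230,240). The rows probably need all four keys, so I'll test that.

move_arm(steps=[{"dx": 0, "dy": 0, "dz": 0, "spin": 0.14}, {"dx": 0, "dy": 0, "dz": 0, "spin": 0.14}, {"dx": 0, "dy": 0, "dz": 0, "spin": 0.14}, {"dx": 0, "dy": 0, "dz": 0, "spin": 0.14}, {"dx": 0, "dy": 0, "dz": 0, "spin": 0.14}, {"dx": 0, "dy": 0, "dz": 0, "spin": 0.14}, {"dx": 0, "dy": 0, "dz": 0, "spin": 0.14}, {"dx": 0, "dy": 0, "dz": 0, "spin": 0.14}, {"dx": 0, "dy": 0, "dz": 0, "spin": 0.14}])

```text
time: 1.05
ee_pos: [0.1893, 0.5956, 0.4044]
eef_rot: [0.708, 0.706, -0.0, 0.0]
ft_force: [0.4, -0.1, -0.6]
width: 0.0865
grip_force: 0.0
```

move_arm(steps=[{"dx": -3.3, "dy": 2.9, "dz": 0, "spin": 0}, {"dx": -3.3, "dy": 2.9, "dz": 0, "spin": 0}, {"dx": -3.3, "dy": 2.9, "dz": 0, "spin": 0}, {"dx": -3.3, "dy": 2.9, "dz": 0, "spin": 0}, {"dx": -3.3, "dy": 2.9, "dz": 0, "spin": 0}, {"dx": -3.3, "dy": 2.9, "dz": 0, "spin": 0}, {"dx": -3.3, "dy": 2.9, "dz": 0, "spin": 0}, {"dx": -3.3, "dy": 2.9, "dz": 0, "spin": 0}, {"dx": -3.3, "dy": 2.9, "dz": 0, "spin": 0}])

```text
time: 1.95
ee_pos: [0.4521, 0.2978, 0.4047]
eef_rot: [0.706, 0.708, 0.0, -0.0]
ft_force: [0.0, 0.1, -0.6]
width: 0.087
grip_force: 0.0
```

move_arm(steps=[{"dx": -4.5, "dy": 0, "dz": 0, "spin": 0}, {"dx": -4.5, "dy": 0, "dz": 0, "spin": 0}, {"dx": -4.5, "dy": 0, "dz": 0, "spin": 0}, {"dx": -4.5, "dy": 0, "dz": 0, "spin": 0}, {"dx": -4.5, "dy": 0, "dz": 0, "spin": 0}, {"dx": -4.5, "dy": 0, "dz": 0, "spin": 0}, {"dx": -4.5, "dy": 0, "dz": 0, "spin": 0}, {"dx": -4.5, "dy": 0, "dz": 0, "spin": 0}, {"dx": -4.5, "dy": 0, "dz": 0, "spin": 0}, {"dx": -4.5, "dy": 0, "dz": 0, "spin": 0}, {"dx": -4.5, "dy": 0, "dz": 0, "spin": 0}])

```text
time: 3.05
ee_pos: [0.4521, -0.1974, 0.4049]
eef_rot: [0.706, 0.708, 0.001, 0.0]
ft_force: [1.1, 0.3, -0.4]
width: 0.0872
grip_force: 0.0
```

move_arm(steps=[{"dx": -3.7, "dy": -1.5, "dz": 0, "spin": 0}, {"dx": -3.7, "dy": -1.5, "dz": 0, "spin": 0}, {"dx": 0, "dy": 0, "dz": 0, "spin": 0}, {"dx": 0, "dy": 0, "dz": 0, "spin": 0}])

```text
time: 3.45
ee_pos: [0.4225, -0.2702, 0.4046]
eef_rot: [0.707, 0.707, 0.0, -0.0]
ft_force: [-0.2, 1.2, -0.4]
width: 0.0874
grip_force: 0.0
```

```bash
python3 - <<'E'
from h import *
st(); snap('wrist','w1'); c=load('w1'); print(-c['R'].T@c['t'])
b,_=blobs(c,(0,180,100),(6,255,255)); print(b)
E
```

```text
t 3.45 p [ 0.4225 -0.2702  0.4046] x [-0.001  1.     0.   ] y [ 1.     0.001 -0.   ] z [-0.  0. -1.] F [-0.2  1.2 -0.4] w 0.0874 g 0.0 q [-0.44  0.04  0.96  1.82 -0.04  1.3   0.53]
[ 0.42220832 -0.18938064  0.38529281]
[(array([307.19214183, 239.55438428]), array([ 286,  207,   43,   63, 2087], dtype=int32))]
```

View pics/w1.png

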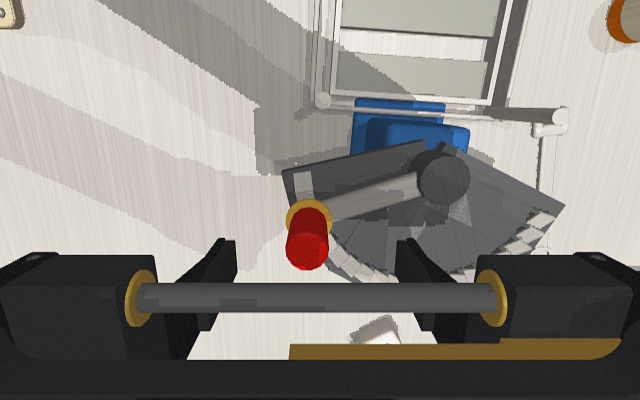

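The wrist view shows the red knob, with its top face at about (307,251) and the brass collar at (308,217). The crank hub is at (444,175), and the rack and its blue column are above.

```bash
python3 - <<'E'
from h import *
c=load('w1'); print('knob top',atz(c,(307,251),.212)); print('collar',atz(c,(308,218),.162))
for z in(.15,.16,.17): print('hub',z,atz(c,(444,172),z))
for yaw in(-.05,-.055,-.06):
    a=-2.761+yaw; print(yaw,np.array([np.cos(a),np.sin(a)])*.1)
T=load('top0'); gt=(315.3,148.2); print('ball top',atz(T,gt,.128+.003))
E
```

```text
knob top [ 0.41740112 -0.27195769  0.212     ]
collar [ 0.41690384 -0.26954978  0.162     ]
hub 0.15 [ 0.51646121 -0.23796044  0.15      ]
hub 0.16 [ 0.51245544 -0.23589578  0.16      ]
hub 0.17 [ 0.50844967 -0.23383113  0.17      ]
-0.05 [-0.09458501 -0.03246036]
-0.055 [-0.09474613 -0.03198704]
-0.06 [-0.09490488 -0.03151291]
ball top [ 0.67903141 -0.02883257  0.131     ]
```

move_arm(steps=[{"dx": -0.1, "dy": -0.45, "dz": 2.6, "spin": 0}, {"dx": 0, "dy": 0, "dz": 2.6, "spin": 0}, {"dx": 0, "dy": 0, "dz": 0, "spin": 0}])

```text
time: 3.8
ee_pos: [0.4183, -0.2686, 0.3502]
eef_rot: [0.705, 0.709, -0.001, -0.002]
ft_force: [-0.6, -0.4, 0.4]
width: 0.0868
grip_force: 0.0
```

move_arm(steps=[{"dx": 0, "dy": 0, "dz": 0, "spin": 0}, {"dx": 0, "dy": 0, "dz": 0, "spin": 0}, {"dx": 0, "dy": 0, "dz": 0, "spin": 0}, {"dx": 0, "dy": 0, "dz": 0, "spin": 0}, {"dx": 0, "dy": 0, "dz": 0, "spin": 0}, {"dx": 0, "dy": 0, "dz": 0, "spin": 0}, {"dx": 0, "dy": 0, "dz": 0, "spin": 0}, {"dx": 0, "dy": 0, "dz": 0, "spin": 0}], claw=0, squeeze=25)

```text
time: 4.6
ee_pos: [0.4184, -0.2707, 0.3527]
eef_rot: [0.706, 0.708, 0.0, -0.0]
ft_force: [-0.7, 0.0, 0.6]
width: 0.0308
grip_force: 0.0
```

```bash
python3 - <<'E'
from h import *
s,_=st(); print(s['torque'])
# crank arc plan: rows of constant dth
ax=np.array([.5132,-.2405]); a0=-2.831
def rows(c0,c1,n):
    th=np.linspace(c0,c1,n+1)+a0; P=ax+.1*np.c_[np.cos(th),np.sin(th)]; d=np.diff(P,axis=0)*100
    for i in range(n): print('th %.2f dx %.2f dy %.2f'%(th[i+1]-a0,d[i,1],d[i,0]))
rows(0,2.4,24)
E
```

```text
t 4.6 p [ 0.4184 -0.2707  0.3527] x [-0.003  1.     0.   ] y [ 1.     0.003 -0.   ] z [-0.  0. -1.] F [-0.7  0.   0.6] w 0.0308 g 0.0 q [-0.42  0.1   0.97  1.9  -0.09  1.19  0.58]
[-0.06204538  0.0325092   0.02205948]
th 0.10 dx -0.94 dy 0.35
th 0.20 dx -0.90 dy 0.44
th 0.30 dx -0.85 dy 0.53
th 0.40 dx -0.79 dy 0.61
th 0.50 dx -0.72 dy 0.69
th 0.60 dx -0.65 dy 0.76
th 0.70 dx -0.57 dy 0.82
th 0.80 dx -0.49 dy 0.87
th 0.90 dx -0.40 dy 0.92
th 1.00 dx -0.31 dy 0.95
th 1.10 dx -0.21 dy 0.98
th 1.20 dx -0.11 dy 0.99
th 1.30 dx -0.01 dy 1.00
th 1.40 dx 0.09 dy 1.00
th 1.50 dx 0.19 dy 0.98
th 1.60 dx 0.29 dy 0.96
th 1.70 dx 0.38 dy 0.92
th 1.80 dx 0.47 dy 0.88
th 1.90 dx 0.56 dy 0.83
th 2.00 dx 0.64 dy 0.77
th 2.10 dx 0.71 dy 0.70
th 2.20 dx 0.78 dy 0.63
th 2.30 dx 0.84 dy 0.55
th 2.40 dx 0.89 dy 0.46
```

move_arm(steps=[{"dx": 0, "dy": 0, "dz": 0, "spin": 0}, {"dx": 0, "dy": 0, "dz": 0, "spin": 0}, {"dx": 0, "dy": 0, "dz": 0, "spin": 0}, {"dx": 0, "dy": 0, "dz": 0, "spin": 0}])

```text
time: 5.0
ee_pos: [0.418, -0.2709, 0.3527]
eef_rot: [0.706, 0.708, -0.0, -0.001]
ft_force: [-4.7, 0.6, 5.9]
width: 0.0254
grip_force: 25.0
```

move_arm(steps=[{"dx": -0.94, "dy": 0.35, "dz": 0, "spin": 0}, {"dx": -0.9, "dy": 0.44, "dz": 0, "spin": 0}, {"dx": -0.85, "dy": 0.53, "dz": 0, "spin": 0}, {"dx": -0.79, "dy": 0.61, "dz": 0, "spin": 0}, {"dx": 0, "dy": 0, "dz": 0, "spin": 0}])

```text
time: 5.5
ee_pos: [0.4384, -0.306, 0.3526]
eef_rot: [0.706, 0.708, -0.0, 0.0]
ft_force: [0.4, 0.8, -0.6]
width: 0.0022
grip_force: 0.0
```

```bash
python3 - <<'E'
from h import *
s,_=st(); print(s['torque'])
E
```

```text
t 5.5 p [ 0.4384 -0.306   0.3526] x [-0.002  1.    -0.001] y [1.    0.002 0.   ] z [ 0.    -0.001 -1.   ] F [ 0.4  0.8 -0.6] w 0.0022 g 0.0 q [-0.32  0.24  0.97  1.81 -0.21  1.2   0.72]
[-0.12501977  0.07334871 -0.00052261]
```

The knob slipped out sideways. I'll open, rise and look where the crank stands, then grip again with the fingers closing along the tangent.

move_arm(steps=[{"dx": 0, "dy": 0, "dz": -2, "spin": 0.14}, {"dx": 0, "dy": 0, "dz": -3, "spin": 0.14}, {"dx": 0, "dy": 0, "dz": 0, "spin": 0.14}, {"dx": 0, "dy": 0, "dz": 0, "spin": 0.14}, {"dx": 0, "dy": 0, "dz": 0, "spin": 0.14}, {"dx": 0, "dy": 0, "dz": 0, "spin": 0.14}, {"dx": 0, "dy": 0, "dz": 0, "spin": 0.14}, {"dx": 0, "dy": 0, "dz": 0, "spin": 0.14}, {"dx": 0, "dy": 0, "dz": 0, "spin": 0.14}], claw=8.7)

```text
time: 6.4
ee_pos: [0.4378, -0.305, 0.4026]
eef_rot: [0.988, 0.154, 0.0, -0.0]
ft_force: [0.1, -0.2, -0.5]
width: 0.0661
grip_force: 0.0
```

```bash
python3 - <<'E'
from h import *
st(); snap('wrist','w2'); c=load('w2'); snap('top','t2')
b,_=blobs(c,(0,180,100),(6,255,255)); print(b)
rt,_=blobs(load('t2'),(0,180,120),(6,255,255),(390,220,420,245)); print(rt)
E
```

```text
t 6.4 p [ 0.4378 -0.305   0.4026] x [0.953 0.304 0.   ] y [ 0.304 -0.953 -0.   ] z [ 0.     0.001 -1.   ] F [ 0.1 -0.2 -0.5] w 0.0661 g 0.0 q [-0.53  0.25  1.23  1.75 -0.25  1.31 -0.51]
[(array([607.36172114, 204.0034474 ]), array([ 545,   94,   95,  179, 7832], dtype=int32)), (array([264.22535211, 245.65      ]), array([ 243,  218,   39,   65, 1420], dtype=int32))]
[]
```

View pics/w2.png

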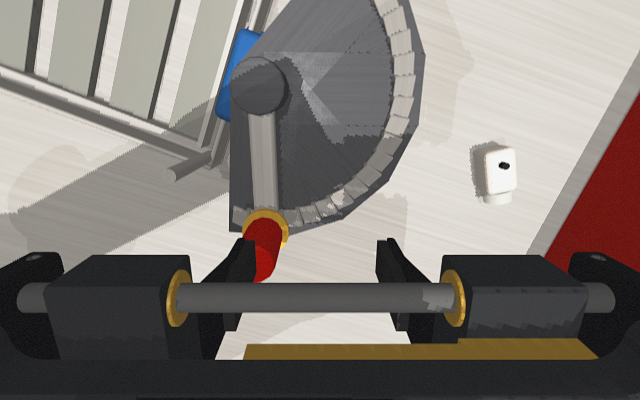

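The wrist view shows the crank only slightly turned, with the collar at (265,226) and the red knob at about (263,250) near the left finger. The crank hub is at (259,86).

```bash
python3 - <<'E'
from h import *
c=load('w2'); k=atz(c,(265,229),.162); print('collar',k); k2=atz(c,(262,262),.212); print('knobtop',k2); 
for z in (.155,.16): print(atz(c,(259,84),z))
ax=np.array([.5132,-.2405])
for q in(k,k2):
    d=q[:2]-ax; print(np.linalg.norm(d), np.arctan2(d[1],d[0])+2.831)
plan([(*k[:2],.405,-72)])
E
```

```text
collar [ 0.41937416 -0.27180441  0.162     ]
knobtop [ 0.42039204 -0.27737573  0.212     ]
[ 0.51407344 -0.24106719  0.155     ]
[ 0.5140738  -0.24192149  0.16      ]
0.09891033088147176 0.0114372738183941
0.09986559047646641 0.06761308162461077
t 6.5 p [ 0.4379 -0.3049  0.4025] x [ 0.952  0.307 -0.   ] y [ 0.307 -0.952 -0.   ] z [-0.  0. -1.] F [-0.4  0.1 -0.7] w 0.0743 g 0.0 q [-0.53  0.25  1.23  1.75 -0.25  1.31 -0.5 ]
end [ 0.4194 -0.2718  0.405 ] -72.0111650234282
[{'dx': -0.75, 'dy': -3.72, 'dz': -0.25, 'spin': -0.002}]
```

move_arm(steps=[{"dx": -0.75, "dy": -3.7, "dz": -0.2, "spin": 0}, {"dx": 0, "dy": 0, "dz": 0, "spin": 0}, {"dx": 0, "dy": 0, "dz": 2.6, "spin": 0}, {"dx": 0, "dy": 0, "dz": 2.5, "spin": 0}, {"dx": 0, "dy": 0, "dz": 0, "spin": 0}])

```text
time: 7.0
ee_pos: [0.423, -0.2796, 0.3533]
eef_rot: [0.988, 0.157, -0.001, -0.0]
ft_force: [0.3, -0.7, 0.1]
width: 0.087
grip_force: 0.0
```

move_arm(steps=[{"dx": 0, "dy": 0, "dz": 0, "spin": 0}, {"dx": 0, "dy": 0, "dz": 0, "spin": 0}, {"dx": 0, "dy": 0, "dz": 0, "spin": 0}, {"dx": 0, "dy": 0, "dz": 0, "spin": 0}, {"dx": 0, "dy": 0, "dz": 0, "spin": 0}, {"dx": 0, "dy": 0, "dz": 0, "spin": 0}, {"dx": 0, "dy": 0, "dz": 0, "spin": 0}, {"dx": 0, "dy": 0, "dz": 0, "spin": 0}, {"dx": 0, "dy": 0, "dz": 0, "spin": 0}, {"dx": 0, "dy": 0, "dz": 0, "spin": 0}, {"dx": 0, "dy": 0, "dz": 0, "spin": 0}, {"dx": 0, "dy": 0, "dz": 0, "spin": 0}], claw=0, squeeze=40)

```text
time: 8.2
ee_pos: [0.4239, -0.2768, 0.3553]
eef_rot: [0.988, 0.157, -0.001, -0.005]
ft_force: [-8.5, 24.6, 21.4]
width: 0.0255
grip_force: 40.0
```

move_arm(steps=[{"dx": 0.05, "dy": 1.0, "dz": 0, "spin": -0.1}, {"dx": 0.05, "dy": 1.0, "dz": 0, "spin": -0.1}, {"dx": 0.05, "dy": 1.0, "dz": 0, "spin": -0.1}, {"dx": 0.05, "dy": 1.0, "dz": 0, "spin": -0.1}])

```text
time: 8.6
ee_pos: [0.4409, -0.3066, 0.3537]
eef_rot: [0.935, 0.353, -0.003, -0.017]
ft_force: [-47.6, 63.0, 62.6]
width: 0.0751
grip_force: 42.6
```

```bash
python3 - <<'E'
from h import *
s,_=st(); print(s['torque'])
E
```

```text
t 8.6 p [ 0.4409 -0.3066  0.3537] x [0.75  0.661 0.006] y [ 0.661 -0.75  -0.034] z [-0.018  0.03  -0.999] F [-47.6  63.   62.6] w 0.0751 g 42.6 q [-0.38  0.3   1.07  1.79 -0.29  1.25 -0.07]
[16.24096379 12.59496166  0.10484484]
```

The force is too high. When closed, the fingertips reach further down and press on the collar, which blocks the pawl. I'll back off, open, and grip higher.

move_arm(steps=[{"dx": 0, "dy": -1.0, "dz": -0.5, "spin": 0}, {"dx": 0, "dy": -1.0, "dz": -0.5, "spin": 0}, {"dx": 0, "dy": 0, "dz": -2, "spin": 0}, {"dx": 0, "dy": 0, "dz": -2, "spin": 0.1}, {"dx": 0, "dy": 0, "dz": 0, "spin": 0.1}, {"dx": 0, "dy": 0, "dz": 0, "spin": 0}, {"dx": 0, "dy": 0, "dz": 0, "spin": 0}], claw=8.7)

```text
time: 9.3
ee_pos: [0.43, -0.2996, 0.4053]
eef_rot: [0.967, 0.255, -0.0, 0.001]
ft_force: [-0.3, 0.3, -0.7]
width: 0.087
grip_force: 0.0
```

```bash
python3 - <<'E'
from h import *
st(); snap('wrist','w3'); snap('side','s3',(280,120,400,220),5); c=load('w3')
b,_=blobs(c,(0,180,100),(6,255,255)); print(b)
E
```

```text
t 9.3 p [ 0.43   -0.2996  0.4053] x [ 0.87   0.493 -0.   ] y [ 0.493 -0.87   0.001] z [ 0.    -0.001 -1.   ] F [-0.3  0.3 -0.7] w 0.087 g 0.0 q [-0.52  0.18  1.17  1.77 -0.17  1.3  -0.36]
[(array([611.85271318, 220.94507198]), array([ 553,  151,   87,  121, 4515], dtype=int32)), (array([267.82090261, 231.88028504]), array([ 243,  200,   49,   62, 2105], dtype=int32))]
```

View pics/w3.png

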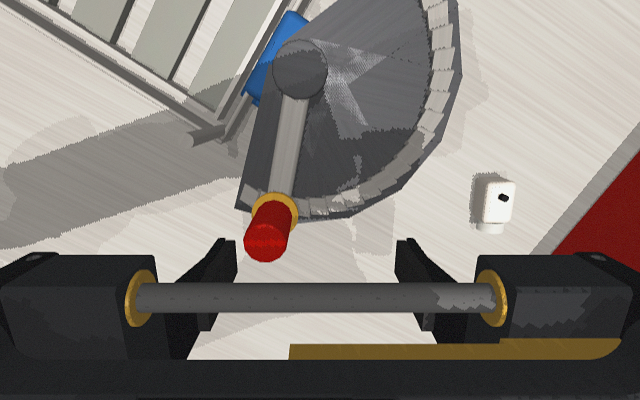

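The crank is still at the first tooth. The collar is at (274,212), the knob top at (265,242) and the hub at (300,70). I'll work out the approach and try a higher grip.

```bash
python3 - <<'E'
from h import *
c=load('w3'); k=atz(c,(274,214),.162); k2=atz(c,(265,243),.212)
ax=np.array([.5132,-.2405])
for q in(k,k2):
    d=q[:2]-ax; print(q,np.linalg.norm(d), np.arctan2(d[1],d[0])+2.831)
print(r.tips_ahead)
m=(k+k2)/2
plan([(*m[:2],.405,-70),(*m[:2],.366,-70)])
E
```

```text
[ 0.4177134  -0.27183868  0.162     ] 0.10049777405152474 0.006530566693396356
[ 0.41766962 -0.27272553  0.212     ] 0.10081933424133283 0.014753072923148203
0.1822
t 9.4 p [ 0.4299 -0.2996  0.4052] x [ 0.87   0.492 -0.001] y [ 0.492 -0.87   0.001] z [ 0.    -0.001 -1.   ] F [ 0.8  0.4 -0.2] w 0.0871 g 0.0 q [-0.52  0.18  1.17  1.77 -0.17  1.3  -0.37]
end [ 0.4177 -0.2723  0.366 ] -70.02492848176307
[{'dx': 0.14, 'dy': -1.49, 'dz': 0.01, 'spin': 0.083}, {'dx': 0.02, 'dy': -1.5, 'dz': 0.01, 'spin': 0.083}, {'dz': 3.9}]
```

move_arm(steps=[{"dx": 0.15, "dy": -1.5, "dz": 0, "spin": 0.08}, {"dx": 0, "dy": -1.5, "dz": 0, "spin": 0.08}, {"dx": 0, "dy": 0, "dz": 0, "spin": 0}, {"dx": 0, "dy": 0, "dz": 2.0, "spin": 0}, {"dx": 0, "dy": 0, "dz": 1.9, "spin": 0}, {"dx": 0, "dy": 0, "dz": 0, "spin": 0}])

```text
time: 10.0
ee_pos: [0.4173, -0.2722, 0.3648]
eef_rot: [0.984, 0.177, -0.001, 0.0]
ft_force: [0.1, 0.4, 1.0]
width: 0.0869
grip_force: 0.0
```

move_arm(steps=[{"dx": 0, "dy": 0, "dz": 0, "spin": 0}, {"dx": 0, "dy": 0, "dz": 0, "spin": 0}, {"dx": 0, "dy": 0, "dz": 0, "spin": 0}, {"dx": 0, "dy": 0, "dz": 0, "spin": 0}, {"dx": 0, "dy": 0, "dz": 0, "spin": 0}, {"dx": 0, "dy": 0, "dz": 0, "spin": 0}, {"dx": 0, "dy": 0, "dz": 0, "spin": 0}, {"dx": 0, "dy": 0, "dz": 0, "spin": 0}, {"dx": 0, "dy": 0, "dz": 0, "spin": 0}, {"dx": 0, "dy": 0, "dz": 0, "spin": 0}, {"dx": 0, "dy": 0, "dz": 0, "spin": 0}, {"dx": 0, "dy": 0, "dz": 0, "spin": 0}], claw=0, squeeze=25)

```text
time: 11.2
ee_pos: [0.4177, -0.2724, 0.3666]
eef_rot: [0.985, 0.175, 0.0, 0.001]
ft_force: [0.2, 0.1, 0.4]
width: 0.0253
grip_force: 25.0
```

```bash
python3 - <<'E'
from h import *
s,_=st(); print(s['torque'],r.tips_ahead)
E
```

```text
t 11.2 p [ 0.4177 -0.2724  0.3666] x [0.939 0.345 0.   ] y [ 0.345 -0.939  0.002] z [ 0.001 -0.002 -1.   ] F [0.2 0.1 0.4] w 0.0253 g 25.0 q [-0.64  0.12  1.22  1.89 -0.12  1.22 -0.6 ]
[-0.03906772  0.15123604  0.00786685] 0.1822
```

The grip is clean now. I'll lift the pawl 12 mm and wind with it lifted, starting with a short stretch.

move_arm(steps=[{"dx": 0, "dy": 0, "dz": -0.6, "spin": 0}, {"dx": 0, "dy": 0, "dz": -0.6, "spin": 0}, {"dx": 0.05, "dy": 1.0, "dz": 0, "spin": -0.1}, {"dx": 0.05, "dy": 1.0, "dz": 0, "spin": -0.1}, {"dx": 0.05, "dy": 1.0, "dz": 0, "spin": -0.1}, {"dx": 0, "dy": 0, "dz": 0, "spin": 0}], squeeze=35)

```text
time: 11.8
ee_pos: [0.432, -0.2994, 0.3786]
eef_rot: [0.947, 0.321, -0.001, 0.001]
ft_force: [-2.5, 2.4, -5.9]
width: 0.0253
grip_force: 35.0
```

```bash
python3 - <<'E'
from h import *
s,_=st(); print(s['torque']); p=np.array(s['ee_pos'][:2])-[.5132,-.2405]; print(np.linalg.norm(p),np.arctan2(p[1],p[0])+2.831)
E
```

```text
t 11.8 p [ 0.432  -0.2994  0.3786] x [ 0.794  0.608 -0.002] y [ 0.608 -0.794  0.002] z [-0.    -0.003 -1.   ] F [-2.5  2.4 -5.9] w 0.0253 g 35.0 q [-0.49  0.22  1.15  1.8  -0.21  1.25 -0.2 ]
[ 0.43043747  0.6053621  -0.09157215]
0.10035321553786115 0.3169971874000006
```

move_arm(steps=[{"dx": 0.05, "dy": 1.0, "dz": 0, "spin": -0.1}, {"dx": 0.05, "dy": 1.0, "dz": 0, "spin": -0.1}, {"dx": 0.05, "dy": 1.0, "dz": 0, "spin": -0.1}, {"dx": 0.05, "dy": 1.0, "dz": 0, "spin": -0.1}, {"dx": 0.05, "dy": 1.0, "dz": 0, "spin": -0.1}, {"dx": 0.05, "dy": 1.0, "dz": 0, "spin": -0.1}, {"dx": 0.05, "dy": 1.0, "dz": 0, "spin": -0.1}, {"dx": 0.05, "dy": 1.0, "dz": 0, "spin": -0.1}, {"dx": 0.05, "dy": 1.0, "dz": 0, "spin": -0.1}, {"dx": 0.05, "dy": 1.0, "dz": 0, "spin": -0.1}])

```text
time: 12.8
ee_pos: [0.5185, -0.3391, 0.3789]
eef_rot: [0.678, 0.735, -0.002, 0.001]
ft_force: [-5.1, -7.3, -5.3]
width: 0.025
grip_force: 35.0
```

```bash
cat >> h.py <<'E'
def cr(ax=(.5132,-.2405)):
    s,R=st(); p=np.array(s['ee_pos'][:2])-ax; th=np.arctan2(p[1],p[0])+2.831
    print('r',np.linalg.norm(p),'crank',th,'yang-tangent',np.arctan2(R[1,1],R[0,1])-(th-2.831+np.pi/2))
E
python3 -c "
from h import *
cr()"
```

```text
t 12.8 p [ 0.5185 -0.3391  0.3789] x [-0.081  0.997 -0.004] y [ 0.997  0.081 -0.003] z [-0.002 -0.004 -1.   ] F [-5.1 -7.3 -5.3] w 0.025 g 35.0 q [-0.13  0.43  0.84  1.55 -0.32  1.31  0.83]
r 0.09875193452240753 crank 1.3141772463732269 yang-tangent 0.026650835224868927
```

move_arm(steps=[{"dx": 0.0, "dy": 1.0, "dz": 0, "spin": -0.1}, {"dx": 0.0, "dy": 1.0, "dz": 0, "spin": -0.1}, {"dx": 0.05, "dy": 1.0, "dz": 0, "spin": -0.1}, {"dx": 0.05, "dy": 1.0, "dz": 0, "spin": -0.1}, {"dx": 0.05, "dy": 1.0, "dz": 0, "spin": -0.1}, {"dx": 0.05, "dy": 1.0, "dz": 0, "spin": -0.1}, {"dx": 0.05, "dy": 1.0, "dz": 0, "spin": -0.1}, {"dx": 0.05, "dy": 1.0, "dz": 0, "spin": -0.1}, {"dx": 0.05, "dy": 1.0, "dz": 0, "spin": -0.1}, {"dx": 0.05, "dy": 1.0, "dz": 0, "spin": -0.1}])

```text
time: 13.8
ee_pos: [0.6, -0.2865, 0.3791]
eef_rot: [0.242, 0.97, -0.002, 0.001]
ft_force: [0.4, -5.4, -6.3]
width: 0.0251
grip_force: 35.0
```

```bash
python3 -c "
from h import *
cr()"
```

```text
t 13.8 p [ 0.6    -0.2865  0.3791] x [-0.883  0.47  -0.003] y [ 0.47   0.883 -0.004] z [ 0.    -0.005 -1.   ] F [ 0.4 -5.4 -6.3] w 0.0251 g 35.0 q [-0.05  0.48  0.6   1.41 -0.27  1.33  1.64]
r 0.09825470316877813 crank 2.3436788002379285 yang-tangent -0.0015565908121331073
```

move_arm(steps=[{"dx": 0, "dy": 0.7, "dz": 0, "spin": -0.05}, {"dx": 0, "dy": 0, "dz": 0.4, "spin": 0}, {"dx": 0, "dy": 0, "dz": 0.4, "spin": 0}, {"dx": 0, "dy": 0, "dz": 0.4, "spin": 0}, {"dx": 0, "dy": 0, "dz": 0, "spin": 0}])

```text
time: 14.3
ee_pos: [0.6025, -0.2817, 0.3672]
eef_rot: [0.22, 0.975, -0.002, 0.001]
ft_force: [-0.1, -6.7, -2.1]
width: 0.025
grip_force: 35.0
```

```bash
python3 -c "
from h import *
cr()"
```

```text
t 14.3 p [ 0.6025 -0.2817  0.3672] x [-0.903  0.429 -0.002] y [ 0.429  0.903 -0.004] z [ 0.001 -0.005 -1.   ] F [-0.1 -6.7 -2.1] w 0.025 g 35.0 q [-0.05  0.49  0.59  1.42 -0.27  1.31  1.68]
r 0.09838210820013907 crank 2.398607615488346 yang-tangent -0.011427721239924304
```

move_arm(steps=[{"dx": 0, "dy": -0.3, "dz": 0, "spin": 0}, {"dx": 0, "dy": -0.3, "dz": 0, "spin": 0}, {"dx": 0, "dy": 0, "dz": 0, "spin": 0}])

```text
time: 14.6
ee_pos: [0.6013, -0.2846, 0.3669]
eef_rot: [0.218, 0.976, 0.0, 0.001]
ft_force: [3.0, 0.7, -3.2]
width: 0.0252
grip_force: 35.0
```

move_arm(steps=[{"dx": 0, "dy": 0, "dz": 0, "spin": 0}, {"dx": 0, "dy": 0, "dz": 0, "spin": 0}, {"dx": 0, "dy": 0, "dz": 0, "spin": 0}, {"dx": 0, "dy": 0, "dz": 0, "spin": 0}, {"dx": 0, "dy": 0, "dz": -3, "spin": 0}, {"dx": 0, "dy": 0, "dz": -3, "spin": 0}, {"dx": 0, "dy": 0, "dz": -2, "spin": 0}], claw=8.7)

```text
time: 15.3
ee_pos: [0.6008, -0.2852, 0.4491]
eef_rot: [0.218, 0.976, -0.001, 0.001]
ft_force: [0.6, -0.1, 0.5]
width: 0.073
grip_force: 0.0
```

```bash
python3 - <<'E'
from h import *
cr(); snap('wrist','w4'); snap('top','t4'); snap('side','s4')
c=load('w4'); print(blobs(c,(0,180,100),(6,255,255)))
print(blobs(load('t4'),(0,180,120),(6,255,255),(380,130,440,245))[0])
im=np.hstack([cv2.resize(cv2.imread('pics/w4.png'),(480,300)),cv2.resize(cv2.imread('pics/s4.png')[130:330,230:360],(195,300))])
cv2.imwrite('pics/m4.png',im)
E
```

```text
t 15.3 p [ 0.6008 -0.2852  0.4491] x [-0.905  0.426 -0.003] y [ 0.426  0.905 -0.001] z [ 0.003 -0.002 -1.   ] F [ 0.6 -0.1  0.5] w 0.073 g 0.0 q [-0.04  0.45  0.61  1.3  -0.25  1.47  1.67]
r 0.09836259503685474 crank 2.358787841954618 yang-tangent 0.032658261110950715
([(array([ 33.60161222, 208.68024325]), array([   0,  114,  103,  153, 7071], dtype=int32)), (array([317.00763942, 213.46676853]), array([ 300,  189,   35,   49, 1309], dtype=int32))], array([[0, 0, 0, ..., 0, 0, 0],
       [0, 0, 0, ..., 0, 0, 0],
       [0, 0, 0, ..., 0, 0, 0],
       ...,
       [0, 0, 0, ..., 0, 0, 0],
       [0, 0, 0, ..., 0, 0, 0],
       [0, 0, 0, ..., 0, 0, 0]], shape=(400, 640), dtype=uint8))
[(array([407.9375, 167.6875]), array([406, 166,   5,   4,  16], dtype=int32))]
```

View pics/m4.png

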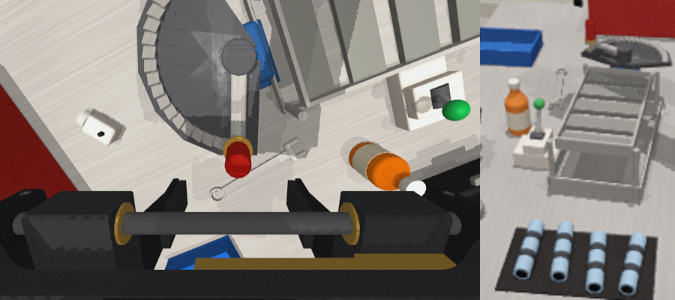

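The rack is raised, the knob is at wrist pixel (316,215), and the four spindles are still on the mat. I'll check the crank angle and measure the spindles again.

```bash
cat >> h.py <<'E'
def spin(T,z=.023):
    hsv=cv2.cvtColor(T['img'],cv2.COLOR_RGB2HSV)
    m=cv2.inRange(hsv,(95,60,110),(115,255,255)); k=np.zeros_like(m);k[150:260,190:245]=255; m&=k
    m=cv2.morphologyEx(m,cv2.MORPH_CLOSE,np.ones((1,9)))
    n,l,s,ce=cv2.connectedComponentsWithStats(m)
    for i in range(1,n):
        if s[i][4]<40: continue
        (cx,cy),(w,h),a=cv2.minAreaRect(np.argwhere(l==i)[:,::-1].astype(np.float32))
        W=np.array([atz(T,p,z)[:2] for p in np.argwhere(l==i)[:,::-1]]); _,v=np.linalg.eigh(np.cov(W.T))
        print('spindle px',(round(cx),round(cy)),'A',s[i][4],'world',np.round(atz(T,(cx,cy),z)[:2],4),'ang',np.round(np.degrees(np.arctan2(v[1,1],v[0,1]))%180,1))
E
python3 - <<'E'
from h import *
c=load('w4'); ax=np.array([.5132,-.2405])
for u,z in(((316,195),.162),((317,221),.212)):
    q=atz(c,u,z); d=q[:2]-ax; print(q,np.linalg.norm(d), np.arctan2(d[1],d[0])+2.831)
spin(load('t4'))
E
```

```text
[ 0.59706625 -0.28299318  0.162     ] 0.09401711740688419 2.3620242950517376
[ 0.60181927 -0.28444332  0.212     ] 0.09891607574201636 2.370664661828806
spindle px (218, 172) A 333 world [0.6319 0.2837] ang 90.8
spindle px (218, 191) A 316 world [0.5698 0.2826] ang 95.0
spindle px (214, 212) A 327 world [0.5035 0.2983] ang 95.1
spindle px (214, 233) A 332 world [0.4371 0.2967] ang 85.1
```

Crank reads about 2.37, so the pawl has caught at the top. The refined washer yaw is about -0.066, with its origin near (0.525,-0.042). Now over to the spindles.

move_arm(steps=[{"dx": 0, "dy": 0, "dz": 0, "spin": 0.139}, {"dx": 0, "dy": 0, "dz": 0, "spin": 0.139}, {"dx": 0, "dy": 0, "dz": 0, "spin": 0.139}, {"dx": 0, "dy": 0, "dz": 0, "spin": 0.139}, {"dx": 0, "dy": 0, "dz": 0, "spin": 0.139}, {"dx": 0, "dy": 0, "dz": 0, "spin": 0.139}, {"dx": 0, "dy": 0, "dz": 0, "spin": 0.139}, {"dx": 0, "dy": 0, "dz": 0, "spin": 0.139}])

```text
time: 16.25
ee_pos: [0.6008, -0.2849, 0.4454]
eef_rot: [0.702, 0.712, -0.001, 0.0]
ft_force: [-0.4, 0.7, -0.9]
width: 0.087
grip_force: 0.0
```

move_arm(steps=[{"dx": 4.7, "dy": 0, "dz": 0, "spin": 0}, {"dx": 4.7, "dy": 0, "dz": 0, "spin": 0}, {"dx": 4.7, "dy": 0, "dz": 0, "spin": 0}, {"dx": 4.7, "dy": 0, "dz": 0, "spin": 0}, {"dx": 4.7, "dy": 0, "dz": 0, "spin": 0}, {"dx": 4.7, "dy": 0, "dz": 0, "spin": 0}, {"dx": 4.7, "dy": 0, "dz": 0, "spin": 0}, {"dx": 4.7, "dy": 0, "dz": 2, "spin": 0}, {"dx": 4.7, "dy": 0, "dz": 2, "spin": 0}, {"dx": 4.7, "dy": 0, "dz": 2, "spin": 0}, {"dx": 4.0, "dy": 0, "dz": 2, "spin": 0}, {"dx": 0, "dy": 0, "dz": 0, "spin": 0}])

```text
time: 17.45
ee_pos: [0.5885, 0.2292, 0.3622]
eef_rot: [0.697, 0.717, -0.003, -0.001]
ft_force: [-0.8, 1.4, 0.3]
width: 0.0871
grip_force: 0.0
```

```bash
python3 - <<'E'
from h import *
st(); snap('wrist','w5')
E
```

```text
t 17.45 p [0.5885 0.2292 0.3622] x [-0.029  1.    -0.002] y [ 1.     0.029 -0.006] z [-0.006 -0.002 -1.   ] F [-0.8  1.4  0.3] w 0.0871 g 0.0 q [-0.94  0.43  0.65  1.53 -0.26  1.29 -0.22]
```

View pics/w5.png

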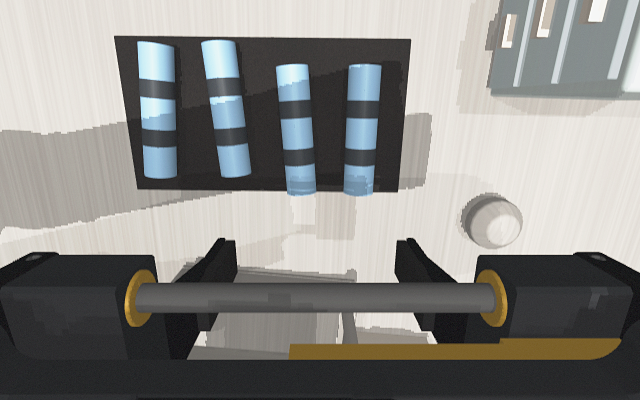

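The wrist view shows the four spindles, with centres at about (157,110), (226,109), (296,129) and (362,129). The bell is to the right at (491,220).

```bash
python3 - <<'E'
from h import *
c=load('w5')
for a,b in(((155,43),(160,176)),((218,43),(235,175)),((293,67),(301,192)),((367,66),(357,192))):
    P=atz(c,a,.026);Q=atz(c,b,.022); m=(P+Q)/2; d=P-Q; print(np.round(m[:2],4),'len',round(np.linalg.norm(d),3),'ang',round(np.degrees(np.arctan2(d[1],d[0]))%180,1))
print('bell',atz(c,(491,215),.03))
plan([(.632,.2855,.3,0.5),(.632,.2855,.205,0.5)])
E
```

```text
[0.4353 0.2946] len 0.122 ang 84.9
[0.501  0.2971] len 0.12 ang 94.3
[0.5675 0.2803] len 0.118 ang 94.3
[0.6292 0.2826] len 0.119 ang 89.7
bell [0.76472679 0.20562864 0.03      ]
t 17.5 p [0.5896 0.2255 0.364 ] x [-0.025  1.    -0.003] y [ 1.     0.025 -0.004] z [-0.004 -0.003 -1.   ] F [ 0.1 -1.1  0. ] w 0.087 g 0.0 q [-0.93  0.42  0.66  1.53 -0.26  1.29 -0.22]
end [0.632  0.2855 0.205 ] 0.47192165578003387
[{'dx': 1.96, 'dy': 1.46, 'dz': 2.13, 'spin': 0.006}, {'dx': 1.98, 'dy': 1.45, 'dz': 2.13, 'spin': 0.005}, {'dx': 1.98, 'dy': 1.45, 'dz': 2.14, 'spin': 0.006}, {'dz': 3.17}, {'dz': 3.16}, {'dz': 3.17}]
```

move_arm(steps=[{"dx": 1.95, "dy": 1.35, "dz": 2.1, "spin": 0.005}, {"dx": 1.95, "dy": 1.35, "dz": 2.1, "spin": 0.005}, {"dx": 1.95, "dy": 1.35, "dz": 2.1, "spin": 0.005}, {"dx": 0, "dy": 0, "dz": 3, "spin": 0}, {"dx": 0, "dy": 0, "dz": 3, "spin": 0}, {"dx": 0, "dy": 0, "dz": 2, "spin": 0}, {"dx": 0, "dy": 0, "dz": 1.6, "spin": 0}, {"dx": 0, "dy": 0, "dz": 0, "spin": 0}, {"dx": 0, "dy": 0, "dz": 0, "spin": 0}], claw=5)

```text
time: 18.4
ee_pos: [0.6313, 0.2801, 0.2089]
eef_rot: [0.706, 0.708, -0.0, 0.001]
ft_force: [0.8, -0.4, 0.7]
width: 0.0501
grip_force: 0.0
```

move_arm(steps=[{"dx": 0, "dy": 0, "dz": 0, "spin": 0}, {"dx": 0, "dy": 0, "dz": 0, "spin": 0}, {"dx": 0, "dy": 0, "dz": 0, "spin": 0}, {"dx": 0, "dy": 0, "dz": 0, "spin": 0}, {"dx": 0, "dy": 0, "dz": 0, "spin": 0}, {"dx": 0, "dy": 0, "dz": 0, "spin": 0}, {"dx": 0, "dy": 0, "dz": 0, "spin": 0}], claw=0, squeeze=15)

```text
time: 19.1
ee_pos: [0.6305, 0.2808, 0.2092]
eef_rot: [0.705, 0.709, -0.0, 0.0]
ft_force: [-5.5, -1.5, 10.8]
width: 0.0235
grip_force: 15.4
```

```bash
python3 - <<'E'
from h import *
s,_=st(); print(s['torque'])
E
```

```text
t 19.1 p [0.6305 0.2808 0.2092] x [-0.005  1.    -0.001] y [ 1.     0.005 -0.   ] z [-0.    -0.001 -1.   ] F [-5.5 -1.5 10.8] w 0.0235 g 15.4 q [-0.88  0.7   0.57  1.49 -0.4   1.08 -0.22]
[-0.41135128  1.66194613  0.02376912]
```

The grip is too high on the cylinder: the tips really are 182 mm ahead. I'll open, go 17 mm lower and close again.

move_arm(steps=[{"dx": 0, "dy": 0, "dz": 0, "spin": 0}, {"dx": 0, "dy": 0, "dz": 0, "spin": 0}, {"dx": 0, "dy": 0, "dz": 0, "spin": 0}, {"dx": 0.2, "dy": 0, "dz": 0.8, "spin": 0}, {"dx": 0, "dy": 0, "dz": 0.9, "spin": 0}, {"dx": 0, "dy": 0, "dz": 0, "spin": 0}, {"dx": 0, "dy": 0, "dz": 0, "spin": 0}], claw=5)

```text
time: 19.8
ee_pos: [0.6307, 0.2825, 0.1904]
eef_rot: [0.706, 0.709, -0.001, 0.001]
ft_force: [-0.8, 0.1, 0.8]
width: 0.0499
grip_force: 0.0
```

move_arm(steps=[{"dx": 0, "dy": 0, "dz": 0, "spin": 0}, {"dx": 0, "dy": 0, "dz": 0, "spin": 0}, {"dx": 0, "dy": 0, "dz": 0, "spin": 0}, {"dx": 0, "dy": 0, "dz": 0, "spin": 0}, {"dx": 0, "dy": 0, "dz": 0, "spin": 0}, {"dx": 0, "dy": 0, "dz": 0, "spin": 0}, {"dx": 0, "dy": 0, "dz": 0, "spin": 0}], claw=0, squeeze=20)

```text
time: 20.5
ee_pos: [0.6309, 0.2826, 0.1913]
eef_rot: [0.706, 0.709, -0.0, 0.001]
ft_force: [-0.6, 0.1, 1.5]
width: 0.0291
grip_force: 20.0
```

```bash
python3 - <<'E'
from h import *
s,_=st(); print(s['torque'])
E
```

```text
t 20.5 p [0.6309 0.2826 0.1913] x [-0.004  1.    -0.001] y [1.    0.004 0.001] z [ 0.001 -0.001 -1.   ] F [-0.6  0.1  1.5] w 0.0291 g 20.0 q [-0.87  0.72  0.56  1.49 -0.41  1.05 -0.21]
[-0.13237425  0.20941136 -0.05239986]
```

move_arm(steps=[{"dx": 0, "dy": 0, "dz": -2, "spin": 0}, {"dx": 0, "dy": 0, "dz": -4, "spin": 0}, {"dx": 0, "dy": 0, "dz": -4, "spin": 0}, {"dx": 0, "dy": 0, "dz": -4, "spin": 0}, {"dx": 0, "dy": 0, "dz": -4, "spin": 0}], squeeze=30)

```text
time: 21.0
ee_pos: [0.6305, 0.2827, 0.3725]
eef_rot: [0.706, 0.709, -0.0, 0.001]
ft_force: [1.3, 1.2, -1.5]
width: 0.029
grip_force: 30.0
```

move_arm(steps=[{"dx": -4.2, "dy": -1.1, "dz": 0, "spin": 0}, {"dx": -4.2, "dy": -1.1, "dz": 0, "spin": 0}, {"dx": -4.2, "dy": -1.1, "dz": 0, "spin": 0}, {"dx": -4.2, "dy": -1.1, "dz": 0, "spin": 0}, {"dx": -4.2, "dy": -1.1, "dz": 0, "spin": 0}, {"dx": -4.2, "dy": -1.1, "dz": 0, "spin": 0}, {"dx": -4.2, "dy": -1.1, "dz": 0, "spin": 0}, {"dx": -4.2, "dy": -1.1, "dz": 0, "spin": 0}, {"dx": -4.2, "dy": -1.1, "dz": 0, "spin": 0}, {"dx": -3.9, "dy": -1.3, "dz": 0, "spin": 0}])

```text
time: 22.0
ee_pos: [0.5197, -0.1366, 0.3717]
eef_rot: [0.706, 0.708, -0.0, 0.001]
ft_force: [1.0, -0.2, -1.9]
width: 0.0292
grip_force: 30.0
```

move_arm(steps=[{"dx": 0, "dy": 0, "dz": 0, "spin": -0.1365}, {"dx": 0, "dy": 0, "dz": 0, "spin": -0.1365}, {"dx": 0, "dy": 0, "dz": 0, "spin": -0.1365}, {"dx": 0, "dy": 0, "dz": 0, "spin": -0.1365}, {"dx": 0, "dy": 0, "dz": 0, "spin": -0.1365}, {"dx": 0, "dy": 0, "dz": 0, "spin": -0.1365}, {"dx": 0, "dy": 0, "dz": 0, "spin": -0.1365}, {"dx": 0, "dy": 0, "dz": 0, "spin": -0.1365}, {"dx": 0, "dy": 0, "dz": 0, "spin": -0.1365}, {"dx": 0, "dy": 0, "dz": 0, "spin": -0.1365}, {"dx": 0, "dy": 0, "dz": 0, "spin": -0.1365}, {"dx": 0, "dy": 0, "dz": 0, "spin": 0}])

```text
time: 23.2
ee_pos: [0.5204, -0.1347, 0.3716]
eef_rot: [0.031, 1.0, -0.001, 0.0]
ft_force: [-0.1, 0.3, -1.5]
width: 0.029
grip_force: 30.0
```

```bash
python3 - <<'E'
from h import *
snap('wrist','w6'); s,_=st()
c=load('w6'); im=cv2.imread('pics/w6.png')
yaw=-.066; o=np.array([.5252,-.0418]); R=np.array([[np.cos(yaw),-np.sin(yaw)],[np.sin(yaw),np.cos(yaw)]])
for y in(-.093,-.031,.031,.093):
  for e in(-.011,.011):
    a,b=[proj(c,[*(o+R@np.array([x,y+e])),.125]) for x in(-.07,.07)]; cv2.line(im,tuple(int(v) for v in a),tuple(int(v) for v in b),(0,0,255),1)
cv2.imwrite('pics/w6o.png',im)
T=load('t4');im=cv2.imread('pics/t4.png')
for y in(-.093,-.031,.031,.093):
  for e in(-.011,.011):
    a,b=[(proj(T,[*(o+R@np.array([x,y+e])),.125])-[240,130])*4 for x in(-.07,.07)]; im2=im
    if y==-.093 and e<0: im2=cv2.resize(im[130:260,240:420],None,fx=4,fy=4); big=im2
    cv2.line(big,tuple(int(v) for v in a),tuple(int(v) for v in b),(0,0,255),1)
cv2.imwrite('pics/t4o.png',np.vstack([cv2.resize(big,(450,325)),cv2.resize(cv2.imread('pics/w6o.png'),(450,275))[:275]]))
E
```

```text
t 23.25 p [ 0.5204 -0.1347  0.3716] x [-0.998  0.068 -0.001] y [ 0.068  0.998 -0.001] z [ 0.001 -0.001 -1.   ] F [-0.2 -0.  -1.1] w 0.0292 g 30.0 q [-0.43  0.17  0.67  1.77 -0.11  1.23  1.77]
```

View pics/t4o.png

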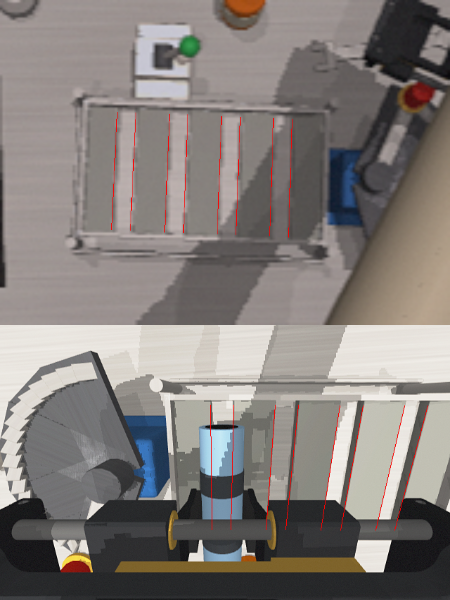

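The overlay of my washer model matches the four grooves in both views. The held spindle is right above the groove at y = -93, so I'll lower and release.

move_arm(steps=[{"dx": 0, "dy": 0, "dz": 3, "spin": 0}, {"dx": 0, "dy": 0, "dz": 2, "spin": 0}, {"dx": 0, "dy": 0, "dz": 0.8, "spin": 0}, {"dx": 0, "dy": 0, "dz": 0.5, "spin": 0}, {"dx": 0, "dy": 0, "dz": 0, "spin": 0}, {"dx": 0, "dy": 0, "dz": 0, "spin": 0}])

```text
time: 23.85
ee_pos: [0.521, -0.1348, 0.3095]
eef_rot: [0.033, 0.999, -0.001, 0.001]
ft_force: [-0.1, 0.2, -1.2]
width: 0.0291
grip_force: 30.0
```

move_arm(steps=[{"dx": 0, "dy": 0, "dz": 0, "spin": 0}, {"dx": 0, "dy": 0, "dz": 0, "spin": 0}, {"dx": 0, "dy": 0, "dz": 0, "spin": 0}, {"dx": 0, "dy": 0, "dz": 0, "spin": 0}, {"dx": 0, "dy": 0, "dz": -1, "spin": 0}, {"dx": 0, "dy": 0, "dz": -3, "spin": 0}, {"dx": 0, "dy": 0, "dz": -3, "spin": 0}, {"dx": 0, "dy": 0, "dz": 0, "spin": 0}], claw=4.6)

```text
time: 24.65
ee_pos: [0.5214, -0.1353, 0.3832]
eef_rot: [0.033, 0.999, -0.001, 0.004]
ft_force: [-0.3, 0.0, -0.7]
width: 0.046
grip_force: 0.0
```

```bash
python3 - <<'E'
from h import *
snap('wrist','w7'); st(); snap('top','t7'); spin(load('t7'))
E
```

```text
t 24.7 p [ 0.5211 -0.135   0.3811] x [-0.998  0.065 -0.005] y [ 0.065  0.998 -0.001] z [ 0.005 -0.001 -1.   ] F [ 1.4  0.3 -0.5] w 0.0463 g 0.0 q [-0.43  0.17  0.67  1.76 -0.11  1.25  1.77]
spindle px (218, 191) A 318 world [0.5698 0.2826] ang 95.1
spindle px (214, 212) A 326 world [0.5035 0.2983] ang 95.0
spindle px (214, 233) A 332 world [0.4371 0.2967] ang 85.1
```

View pics/w7.png

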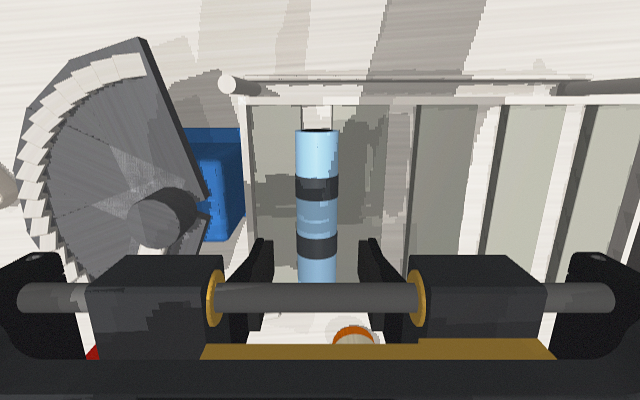

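The first spindle lies in its groove at (317,200), aligned with the rib edges, and the other three are unmoved. Next is the spindle at (0.569,0.282).

move_arm(steps=[{"dx": 0, "dy": 0, "dz": 0, "spin": 0.137}, {"dx": 0, "dy": 0, "dz": 0, "spin": 0.137}, {"dx": 0, "dy": 0, "dz": 0, "spin": 0.137}, {"dx": 0, "dy": 0, "dz": 0, "spin": 0.137}, {"dx": 0, "dy": 0, "dz": 0, "spin": 0.137}, {"dx": 0, "dy": 0, "dz": 0, "spin": 0.137}, {"dx": 0, "dy": 0, "dz": 0, "spin": 0.137}, {"dx": 0, "dy": 0, "dz": 0, "spin": 0.137}, {"dx": 0, "dy": 0, "dz": 0, "spin": 0.137}, {"dx": 0, "dy": 0, "dz": 0, "spin": 0.137}, {"dx": 0, "dy": 0, "dz": 0, "spin": 0.137}], claw=5)

```text
time: 25.85
ee_pos: [0.5203, -0.1345, 0.3778]
eef_rot: [0.709, 0.705, -0.001, 0.0]
ft_force: [-1.0, -0.2, -0.2]
width: 0.0498
grip_force: 0.0
```

move_arm(steps=[{"dx": 4.17, "dy": 0.48, "dz": 0, "spin": 0}, {"dx": 4.17, "dy": 0.48, "dz": 0, "spin": 0}, {"dx": 4.17, "dy": 0.48, "dz": 0, "spin": 0}, {"dx": 4.17, "dy": 0.48, "dz": 0, "spin": 0}, {"dx": 4.17, "dy": 0.48, "dz": 0, "spin": 0}, {"dx": 4.17, "dy": 0.48, "dz": 0, "spin": 0}, {"dx": 4.17, "dy": 0.48, "dz": 0, "spin": 0}, {"dx": 4.17, "dy": 0.48, "dz": 0, "spin": 0}, {"dx": 4.17, "dy": 0.48, "dz": 0, "spin": 0}, {"dx": 4.17, "dy": 0.48, "dz": 0, "spin": 0}, {"dx": 0, "dy": 0, "dz": 0, "spin": -0.08}])

```text
time: 26.95
ee_pos: [0.5673, 0.2896, 0.3757]
eef_rot: [0.675, 0.738, -0.001, -0.0]
ft_force: [-0.1, -0.0, -2.0]
width: 0.0498
grip_force: 0.0
```

move_arm(steps=[{"dx": 0, "dy": 0, "dz": 4, "spin": 0}, {"dx": 0, "dy": 0, "dz": 4, "spin": 0}, {"dx": 0, "dy": 0, "dz": 0, "spin": 0}, {"dx": 0, "dy": 0, "dz": 0, "spin": 0}])

```text
time: 27.35
ee_pos: [0.569, 0.2821, 0.2981]
eef_rot: [0.679, 0.734, -0.001, 0.001]
ft_force: [0.3, -0.6, 0.5]
width: 0.0499
grip_force: 0.0
```

```bash
python3 - <<'E'
from h import *
s,R=st()
snap('top','t8'); spin(load('t8'))
E
```

```text
t 27.35 p [0.569  0.2821 0.2981] x [-0.079  0.997 -0.003] y [ 0.997  0.079 -0.001] z [-0.001 -0.003 -1.   ] F [ 0.3 -0.6  0.5] w 0.0499 g 0.0 q [-0.96  0.47  0.57  1.59 -0.27  1.16 -0.26]
spindle px (228, 190) A 119 world [0.5735 0.252 ] ang 102.0
spindle px (228, 211) A 74 world [0.507  0.2535] ang 86.5
spindle px (221, 233) A 165 world [0.4353 0.2747] ang 83.0
```

move_arm(steps=[{"dx": 0, "dy": 0, "dz": 4, "spin": 0}, {"dx": 0, "dy": 0, "dz": 3.6, "spin": 0}, {"dx": 0, "dy": 0, "dz": 2, "spin": 0}, {"dx": 0, "dy": 0, "dz": 1, "spin": 0}, {"dx": 0, "dy": 0, "dz": 0, "spin": 0}, {"dx": 0, "dy": 0, "dz": 0, "spin": 0}])

```text
time: 28.0
ee_pos: [0.57, 0.2824, 0.1941]
eef_rot: [0.679, 0.734, 0.001, 0.001]
ft_force: [-0.2, 0.0, 0.8]
width: 0.0502
grip_force: 0.0
```

move_arm(steps=[{"dx": 0, "dy": 0, "dz": 0, "spin": 0}, {"dx": 0, "dy": 0, "dz": 0, "spin": 0}, {"dx": 0, "dy": 0, "dz": 0, "spin": 0}, {"dx": 0, "dy": 0, "dz": 0, "spin": 0}, {"dx": 0, "dy": 0, "dz": 0, "spin": 0}, {"dx": 0, "dy": 0, "dz": 0, "spin": 0}, {"dx": 0, "dy": 0, "dz": 0, "spin": 0}], claw=0, squeeze=30)

```text
time: 28.7
ee_pos: [0.5693, 0.2822, 0.1926]
eef_rot: [0.679, 0.735, 0.0, 0.001]
ft_force: [-1.0, -0.9, 5.7]
width: 0.0291
grip_force: 30.0
```

```bash
python3 - <<'E'
from h import *
s,R=st()
E
```

```text
t 28.7 p [0.5693 0.2822 0.1926] x [-0.079  0.997 -0.001] y [0.997 0.079 0.001] z [ 0.001 -0.001 -1.   ] F [-1.  -0.9  5.7] w 0.0291 g 30.0 q [-0.92  0.6   0.52  1.66 -0.34  0.98 -0.21]
```

move_arm(steps=[{"dx": 0, "dy": 0, "dz": -2, "spin": 0}, {"dx": 0, "dy": 0, "dz": -4, "spin": 0}, {"dx": 0, "dy": 0, "dz": -4, "spin": 0}, {"dx": 0, "dy": 0, "dz": -4, "spin": 0}, {"dx": 0, "dy": 0, "dz": -4, "spin": 0}, {"dx": 0, "dy": 0, "dz": 0, "spin": 0.079}])

```text
time: 29.3
ee_pos: [0.5702, 0.2822, 0.3779]
eef_rot: [0.707, 0.707, 0.004, 0.002]
ft_force: [-0.5, -0.2, -1.4]
width: 0.0296
grip_force: 30.0
```

move_arm(steps=[{"dx": -4.0, "dy": -0.5, "dz": 0, "spin": 0}, {"dx": -4.0, "dy": -0.5, "dz": 0, "spin": 0}, {"dx": -4.0, "dy": -0.5, "dz": 0, "spin": 0}, {"dx": -4.0, "dy": -0.5, "dz": 0, "spin": 0}, {"dx": -4.0, "dy": -0.5, "dz": 0, "spin": 0}, {"dx": -4.0, "dy": -0.5, "dz": 0, "spin": 0}, {"dx": -4.0, "dy": -0.5, "dz": 0, "spin": 0}, {"dx": -4.0, "dy": -0.5, "dz": 0, "spin": 0}, {"dx": -3.5, "dy": -0.6, "dz": 0, "spin": 0}])

```text
time: 30.2
ee_pos: [0.5223, -0.0749, 0.3725]
eef_rot: [0.707, 0.707, -0.0, 0.001]
ft_force: [0.6, 0.2, -1.2]
width: 0.0289
grip_force: 30.0
```

move_arm(steps=[{"dx": 0, "dy": 0, "dz": 0, "spin": -0.1365}, {"dx": 0, "dy": 0, "dz": 0, "spin": -0.1365}, {"dx": 0, "dy": 0, "dz": 0, "spin": -0.1365}, {"dx": 0, "dy": 0, "dz": 0, "spin": -0.1365}, {"dx": 0, "dy": 0, "dz": 0, "spin": -0.1365}, {"dx": 0, "dy": 0, "dz": 0, "spin": -0.1365}, {"dx": 0, "dy": 0, "dz": 0, "spin": -0.1365}, {"dx": 0, "dy": 0, "dz": 0, "spin": -0.1365}, {"dx": 0, "dy": 0, "dz": 0, "spin": -0.1365}, {"dx": 0, "dy": 0, "dz": 0, "spin": -0.1365}, {"dx": 0, "dy": 0, "dz": 0, "spin": -0.1365}, {"dx": 0, "dy": 0, "dz": 0, "spin": 0}])

```text
time: 31.4
ee_pos: [0.5228, -0.0728, 0.3723]
eef_rot: [0.034, 0.999, -0.001, 0.0]
ft_force: [-0.0, 0.1, -0.8]
width: 0.0295
grip_force: 30.0
```

```bash
python3 - <<'E'
from h import *
s,R=st(); snap('top','t9'); spin(load('t9'))
E
```

```text
t 31.4 p [ 0.5228 -0.0728  0.3723] x [-0.998  0.067 -0.   ] y [ 0.067  0.998 -0.002] z [ 0.    -0.002 -1.   ] F [-0.   0.1 -0.8] w 0.0295 g 30.0 q [-0.54  0.15  0.66  1.79 -0.09  1.23  1.64]
spindle px (213, 235) A 342 world [0.4309 0.3001] ang 88.7
```

move_arm(steps=[{"dx": 0, "dy": 0, "dz": 3, "spin": 0}, {"dx": 0, "dy": 0, "dz": 2, "spin": 0}, {"dx": 0, "dy": 0, "dz": 0.8, "spin": 0}, {"dx": 0, "dy": 0, "dz": 0.4, "spin": 0}, {"dx": 0, "dy": 0, "dz": 0, "spin": 0}, {"dx": 0, "dy": 0, "dz": 0, "spin": 0}])

```text
time: 32.05
ee_pos: [0.5234, -0.0729, 0.3115]
eef_rot: [0.035, 0.999, -0.001, 0.001]
ft_force: [0.3, 0.0, -2.6]
width: 0.0293
grip_force: 30.0
```

move_arm(steps=[{"dx": 0, "dy": 0, "dz": 0, "spin": 0}, {"dx": 0, "dy": 0, "dz": 0, "spin": 0}, {"dx": 0, "dy": 0, "dz": 0, "spin": 0}, {"dx": 0, "dy": 0, "dz": 0, "spin": 0}, {"dx": 0, "dy": 0, "dz": -1, "spin": 0}, {"dx": 0, "dy": 0, "dz": -3, "spin": 0}, {"dx": 0, "dy": 0, "dz": -3, "spin": 0}, {"dx": 0, "dy": 0, "dz": 0, "spin": 0}], claw=4.6)

```text
time: 32.85
ee_pos: [0.5239, -0.0732, 0.3851]
eef_rot: [0.035, 0.999, -0.0, 0.004]
ft_force: [-0.3, 0.5, -0.2]
width: 0.046
grip_force: 0.0
```

```bash
python3 - <<'E'
from h import *
st(); snap('top','t10'); spin(load('t10')); snap('side','s10'); snap('wrist','w10')
t=cv2.imread('pics/t10.png')[140:270,130:330]; s=cv2.imread('pics/s10.png')[170:360,180:400]; w=cv2.imread('pics/w10.png')[:280]
im=np.vstack([np.hstack([cv2.resize(t,(450,292)),cv2.resize(s,(340,292))]),cv2.resize(w,(640,280))[:, :640] if 0 else cv2.copyMakeBorder(w,0,0,0,150,cv2.BORDER_CONSTANT)])
cv2.imwrite('pics/m10.png',im); print(im.shape)
E
```

```text
t 32.85 p [ 0.5239 -0.0732  0.3851] x [-0.998  0.07  -0.007] y [ 0.07   0.998 -0.   ] z [ 0.007 -0.001 -1.   ] F [-0.3  0.5 -0.2] w 0.046 g 0.0 q [-0.55  0.14  0.66  1.78 -0.09  1.25  1.64]
spindle px (213, 235) A 344 world [0.4309 0.3001] ang 88.6
(572, 790, 3)
```

View pics/m10.png

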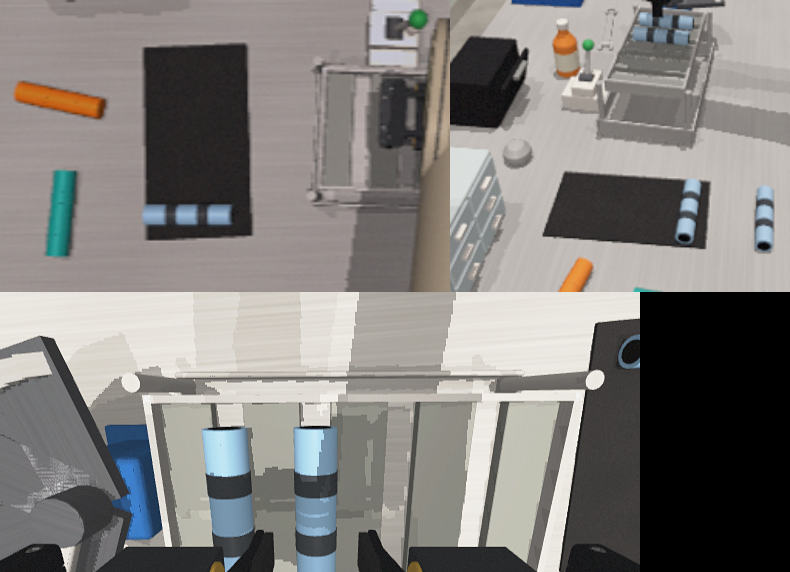

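Two spindles lie in their grooves (lower panel, (231,490) and (316,490)). The knock has pushed one spindle off the mat towards the robot: in the side crop one lies on the mat at (688,210) and one on the table at (764,217). I'll search a wider area.

```bash
sed -i 's/k\[150:260,190:245\]/k[150:345,175:262]/' h.py; python3 - <<'E'
from h import *
spin(load('t10')); S=load('s10'); print(proj(load('t10'),atz(S,(383,311),.015)),atz(S,(383,311),.015))
im=load('t10')['img']; cv2.imwrite('pics/z.png',im[225:345,170:300,::-1])
c=load('w10')
E
```

```text
spindle px (213, 235) A 344 world [0.4309 0.3001] ang 88.6
spindle px (214, 277) A 342 world [0.2996 0.2971] ang 88.2
[214.18898784 277.42161635] [0.29747873 0.29838438 0.015     ]
```

move_arm(steps=[{"dx": 0, "dy": 0, "dz": 0, "spin": 0.138}, {"dx": 0, "dy": 0, "dz": 0, "spin": 0.138}, {"dx": 0, "dy": 0, "dz": 0, "spin": 0.138}, {"dx": 0, "dy": 0, "dz": 0, "spin": 0.138}, {"dx": 0, "dy": 0, "dz": 0, "spin": 0.138}, {"dx": 0, "dy": 0, "dz": 0, "spin": 0.138}, {"dx": 0, "dy": 0, "dz": 0, "spin": 0.138}, {"dx": 0, "dy": 0, "dz": 0, "spin": 0.138}, {"dx": 0, "dy": 0, "dz": 0, "spin": 0.138}, {"dx": 0, "dy": 0, "dz": 0, "spin": 0.138}, {"dx": 0, "dy": 0, "dz": 0, "spin": 0.138}], claw=6)

```text
time: 34.1
ee_pos: [0.5227, -0.0725, 0.3796]
eef_rot: [0.715, 0.699, -0.001, 0.0]
ft_force: [-1.5, 0.1, 0.5]
width: 0.0597
grip_force: 0.0
```

move_arm(steps=[{"dx": 3.71, "dy": -1.0, "dz": 0, "spin": 0}, {"dx": 3.71, "dy": -1.0, "dz": 0, "spin": 0}, {"dx": 3.71, "dy": -1.0, "dz": 0, "spin": 0}, {"dx": 3.71, "dy": -1.0, "dz": 0, "spin": 0}, {"dx": 3.71, "dy": -1.0, "dz": 0, "spin": 0}, {"dx": 3.71, "dy": -1.0, "dz": 0, "spin": 0}, {"dx": 3.71, "dy": -1.0, "dz": 0, "spin": 0}, {"dx": 3.71, "dy": -1.0, "dz": 0, "spin": 0}, {"dx": 3.71, "dy": -1.0, "dz": 0, "spin": 0}, {"dx": 3.71, "dy": -1.0, "dz": 0, "spin": 0}])

```text
time: 35.1
ee_pos: [0.4283, 0.3012, 0.379]
eef_rot: [0.713, 0.701, -0.001, 0.001]
ft_force: [-0.1, -0.4, -0.1]
width: 0.06
grip_force: 0.0
```

move_arm(steps=[{"dx": 0, "dy": 0, "dz": 4, "spin": 0}, {"dx": 0, "dy": 0, "dz": 4, "spin": 0}, {"dx": 0, "dy": 0, "dz": 0, "spin": 0}, {"dx": 0, "dy": 0, "dz": 0, "spin": 0}])

```text
time: 35.5
ee_pos: [0.4293, 0.2995, 0.3]
eef_rot: [0.713, 0.701, -0.001, 0.001]
ft_force: [0.2, -0.2, 1.4]
width: 0.0603
grip_force: 0.0
```

```bash
python3 - <<'E'
from h import *
s,R=st(); snap('wrist','w11'); c=load('w11')
hsv=cv2.cvtColor(c['img'],cv2.COLOR_RGB2HSV); m=cv2.inRange(hsv,(95,60,110),(115,255,255)); m[250:]=0
m=cv2.morphologyEx(m,cv2.MORPH_CLOSE,np.ones((25,1)))
n,l,S,ce=cv2.connectedComponentsWithStats(m); print([(tuple(np.round(ce[i])),S[i]) for i in range(1,n) if S[i][4]>500])
E
```

```text
t 35.5 p [0.4293 0.2995 0.3   ] x [ 0.017  1.    -0.003] y [ 1.    -0.017 -0.   ] z [-0.    -0.003 -1.   ] F [ 0.2 -0.2  1.4] w 0.0603 g 0.0 q [-1.11  0.2   0.46  1.88 -0.1   1.08 -0.63]
[((np.float64(313.0), np.float64(187.0)), array([ 295,  128,   38,  122, 4286], dtype=int32)), ((np.float64(159.0), np.float64(199.0)), array([ 128,  132,   56,  118, 3455], dtype=int32))]
```

move_arm(steps=[{"dx": 0, "dy": 0, "dz": 4, "spin": 0}, {"dx": 0, "dy": 0, "dz": 3.8, "spin": 0}, {"dx": 0, "dy": 0, "dz": 2, "spin": 0}, {"dx": 0, "dy": 0, "dz": 1, "spin": 0}, {"dx": 0, "dy": 0, "dz": 0, "spin": 0}, {"dx": 0, "dy": 0, "dz": 0, "spin": 0}])

```text
time: 36.15
ee_pos: [0.4301, 0.3001, 0.1937]
eef_rot: [0.713, 0.701, 0.001, 0.001]
ft_force: [-0.1, -0.5, 0.4]
width: 0.0601
grip_force: 0.0
```

move_arm(steps=[{"dx": 0, "dy": 0, "dz": 0, "spin": 0}, {"dx": 0, "dy": 0, "dz": 0, "spin": 0}, {"dx": 0, "dy": 0, "dz": 0, "spin": 0}, {"dx": 0, "dy": 0, "dz": 0, "spin": 0}, {"dx": 0, "dy": 0, "dz": 0, "spin": 0}, {"dx": 0, "dy": 0, "dz": 0, "spin": 0}, {"dx": 0, "dy": 0, "dz": 0, "spin": 0}, {"dx": 0, "dy": 0, "dz": 0, "spin": 0}, {"dx": 0, "dy": 0, "dz": 0, "spin": 0}], claw=0, squeeze=30)

```text
time: 37.05
ee_pos: [0.4293, 0.2997, 0.192]
eef_rot: [0.713, 0.701, -0.0, 0.001]
ft_force: [-1.2, -0.9, 2.8]
width: 0.0293
grip_force: 30.0
```

```bash
python3 - <<'E'
from h import *
s,R=st()
plan([(.5272,-.0109,.372,None)],start=[*s['ee_pos'][:2],.372,-1.0])
E
```

```text
t 37.05 p [0.4293 0.2997 0.192 ] x [ 0.016  1.    -0.001] y [ 1.    -0.016  0.001] z [ 0.001 -0.001 -1.   ] F [-1.2 -0.9  2.8] w 0.0293 g 30.0 q [-1.07  0.36  0.43  1.96 -0.19  0.86 -0.55]
t 37.05 p [0.4293 0.2997 0.192 ] x [ 0.016  1.    -0.001] y [ 1.    -0.016  0.001] z [ 0.001 -0.001 -1.   ] F [-1.2 -0.9  2.8] w 0.0293 g 30.0 q [-1.07  0.36  0.43  1.96 -0.19  0.86 -0.55]
end [ 0.5272 -0.0109  0.372 ] -1.0
[{'dx': -3.86, 'dy': 1.29}, {'dx': -3.86, 'dy': 1.29}, {'dx': -3.86, 'dy': 1.29}, {'dx': -3.86, 'dy': 1.29}, {'dx': -3.86, 'dy': 1.29}, {'dx': -3.86, 'dy': 1.29}, {'dx': -3.86, 'dy': 1.3}, {'dx': -3.87, 'dy': 1.29}]
```

move_arm(steps=[{"dx": 0, "dy": 0, "dz": -2, "spin": 0}, {"dx": 0, "dy": 0, "dz": -4, "spin": 0}, {"dx": 0, "dy": 0, "dz": -4, "spin": 0}, {"dx": 0, "dy": 0, "dz": -4, "spin": 0}, {"dx": 0, "dy": 0, "dz": -4, "spin": 0}])

```text
time: 37.55
ee_pos: [0.429, 0.2996, 0.3733]
eef_rot: [0.713, 0.701, -0.0, 0.001]
ft_force: [1.2, 1.5, -1.8]
width: 0.029
grip_force: 30.0
```

move_arm(steps=[{"dx": -3.86, "dy": 1.29, "dz": 0, "spin": 0}, {"dx": -3.86, "dy": 1.29, "dz": 0, "spin": 0}, {"dx": -3.86, "dy": 1.29, "dz": 0, "spin": 0}, {"dx": -3.86, "dy": 1.29, "dz": 0, "spin": 0}, {"dx": -3.86, "dy": 1.29, "dz": 0, "spin": 0}, {"dx": -3.86, "dy": 1.29, "dz": 0, "spin": 0}, {"dx": -3.86, "dy": 1.29, "dz": 0, "spin": 0}, {"dx": -3.86, "dy": 1.29, "dz": 0, "spin": 0}])

```text
time: 38.35
ee_pos: [0.5273, -0.0122, 0.3724]
eef_rot: [0.713, 0.701, -0.0, 0.001]
ft_force: [0.8, 0.9, -1.6]
width: 0.0291
grip_force: 30.0
```

move_arm(steps=[{"dx": 0, "dy": 0, "dz": 0, "spin": -0.138}, {"dx": 0, "dy": 0, "dz": 0, "spin": -0.138}, {"dx": 0, "dy": 0, "dz": 0, "spin": -0.138}, {"dx": 0, "dy": 0, "dz": 0, "spin": -0.138}, {"dx": 0, "dy": 0, "dz": 0, "spin": -0.138}, {"dx": 0, "dy": 0, "dz": 0, "spin": -0.138}, {"dx": 0, "dy": 0, "dz": 0, "spin": -0.138}, {"dx": 0, "dy": 0, "dz": 0, "spin": -0.138}, {"dx": 0, "dy": 0, "dz": 0, "spin": -0.138}, {"dx": 0, "dy": 0, "dz": 0, "spin": -0.138}, {"dx": 0, "dy": 0, "dz": 0, "spin": -0.138}, {"dx": 0, "dy": 0, "dz": 0, "spin": 0}])

```text
time: 39.55
ee_pos: [0.5271, -0.0106, 0.3722]
eef_rot: [0.034, 0.999, -0.001, 0.0]
ft_force: [-1.1, 0.3, -0.9]
width: 0.0291
grip_force: 30.0
```

```bash
python3 - <<'E'
from h import *
s,R=st()
E
```

```text
t 39.55 p [ 0.5271 -0.0106  0.3722] x [-0.998  0.067 -0.   ] y [ 0.067  0.998 -0.002] z [ 0.    -0.002 -1.   ] F [-1.1  0.3 -0.9] w 0.0291 g 30.0 q [-0.63  0.14  0.61  1.79 -0.09  1.23  1.52]
```

move_arm(steps=[{"dx": 0, "dy": 0, "dz": 3, "spin": 0}, {"dx": 0, "dy": 0, "dz": 2, "spin": 0}, {"dx": 0, "dy": 0, "dz": 0.8, "spin": 0}, {"dx": 0, "dy": 0, "dz": 0.4, "spin": 0}, {"dx": 0, "dy": 0, "dz": 0, "spin": 0}, {"dx": 0, "dy": 0, "dz": 0, "spin": 0}])

```text
time: 40.15
ee_pos: [0.5277, -0.0106, 0.3114]
eef_rot: [0.035, 0.999, -0.001, 0.001]
ft_force: [0.1, 0.2, -1.7]
width: 0.0291
grip_force: 30.0
```

move_arm(steps=[{"dx": 0, "dy": 0, "dz": 0, "spin": 0}, {"dx": 0, "dy": 0, "dz": 0, "spin": 0}, {"dx": 0, "dy": 0, "dz": 0, "spin": 0}, {"dx": 0, "dy": 0, "dz": 0, "spin": 0}, {"dx": 0, "dy": 0, "dz": -1, "spin": 0}, {"dx": 0, "dy": 0, "dz": -3, "spin": 0}, {"dx": 0, "dy": 0, "dz": -3, "spin": 0}, {"dx": 0, "dy": 0, "dz": 0, "spin": 0}], claw=4.6)

```text
time: 40.95
ee_pos: [0.5282, -0.0109, 0.385]
eef_rot: [0.035, 0.999, 0.0, 0.004]
ft_force: [-0.0, 0.3, 0.4]
width: 0.0458
grip_force: 0.0
```

move_arm(steps=[{"dx": 0, "dy": 0, "dz": 0, "spin": 0.139}, {"dx": 0, "dy": 0, "dz": 0, "spin": 0.139}, {"dx": 0, "dy": 0, "dz": 0, "spin": 0.139}, {"dx": 0, "dy": 0, "dz": 0, "spin": 0.139}, {"dx": 0, "dy": 0, "dz": 0, "spin": 0.139}, {"dx": 0, "dy": 0, "dz": 0, "spin": 0.139}, {"dx": 0, "dy": 0, "dz": 0, "spin": 0.139}, {"dx": 0, "dy": 0, "dz": 0, "spin": 0.139}, {"dx": 0, "dy": 0, "dz": 0, "spin": 0.139}, {"dx": 0, "dy": 0, "dz": 0, "spin": 0.139}, {"dx": 0, "dy": 0, "dz": 0, "spin": 0.139}], claw=6)

```text
time: 42.05
ee_pos: [0.5272, -0.0106, 0.3806]
eef_rot: [0.719, 0.695, -0.0, 0.001]
ft_force: [0.4, -0.7, -0.0]
width: 0.0602
grip_force: 0.0
```

```bash
python3 - <<'E'
from h import *
snap('top','t12'); spin(load('t12'))
plan([(.299,.2975,.38,None)])
E
```

```text
spindle px (214, 277) A 337 world [0.2996 0.2971] ang 88.3
t 42.1 p [ 0.5272 -0.0105  0.3806] x [ 0.042  0.999 -0.001] y [ 0.999 -0.042  0.001] z [ 0.001 -0.002 -1.   ] F [-0.6 -0.4  0.7] w 0.06 g 0.0 q [-0.75  0.14  0.75  1.79 -0.1   1.25 -0.01]
end [0.299  0.2975 0.38  ] -2.410030844331712
[{'dx': 3.31, 'dy': -2.68, 'dz': 0.01}, {'dx': 3.31, 'dy': -2.68, 'dz': 0.01}, {'dx': 3.31, 'dy': -2.68, 'dz': 0.01}, {'dx': 3.31, 'dy': -2.68, 'dz': 0.01}, {'dx': 3.32, 'dy': -2.67}, {'dx': 3.31, 'dy': -2.68, 'dz': 0.01}, {'dx': 3.32, 'dy': -2.67}, {'dx': 3.31, 'dy': -2.68, 'dz': 0.01}, {'dx': 3.32, 'dy': -2.67}]
```

move_arm(steps=[{"dx": 3.31, "dy": -2.68, "dz": 0, "spin": 0}, {"dx": 3.31, "dy": -2.68, "dz": 0, "spin": 0}, {"dx": 3.31, "dy": -2.68, "dz": 0, "spin": 0}, {"dx": 3.31, "dy": -2.68, "dz": 0, "spin": 0}, {"dx": 3.31, "dy": -2.68, "dz": 0, "spin": 0}, {"dx": 3.31, "dy": -2.68, "dz": 0, "spin": 0}, {"dx": 3.31, "dy": -2.68, "dz": 0, "spin": 0}, {"dx": 3.31, "dy": -2.68, "dz": 0, "spin": 0}, {"dx": 3.31, "dy": -2.68, "dz": 0, "spin": 0}, {"dx": 0, "dy": 0, "dz": 0, "spin": 0}])

```text
time: 43.1
ee_pos: [0.2909, 0.2975, 0.3799]
eef_rot: [0.713, 0.701, -0.0, 0.001]
ft_force: [0.4, -0.9, -0.7]
width: 0.06
grip_force: 0.0
```

move_arm(steps=[{"dx": 0, "dy": 0, "dz": 4, "spin": 0}, {"dx": 0, "dy": 0, "dz": 4, "spin": 0}, {"dx": 0, "dy": 0, "dz": 0, "spin": 0}, {"dx": 0, "dy": 0, "dz": 0, "spin": 0}])

```text
time: 43.5
ee_pos: [0.2948, 0.2936, 0.3006]
eef_rot: [0.717, 0.698, -0.001, 0.001]
ft_force: [0.3, 0.7, 0.7]
width: 0.0598
grip_force: 0.0
```

```bash
python3 - <<'E'
from h import *
s,R=st(); snap('wrist','w12'); c=load('w12')
hsv=cv2.cvtColor(c['img'],cv2.COLOR_RGB2HSV); m=cv2.inRange(hsv,(95,60,110),(115,255,255)); m[250:]=0
m=cv2.morphologyEx(m,cv2.MORPH_CLOSE,np.ones((25,1)))
n,l,S,ce=cv2.connectedComponentsWithStats(m); print([(tuple(np.round(ce[i])),S[i]) for i in range(1,n) if S[i][4]>500])
E
```

```text
t 43.5 p [0.2948 0.2936 0.3006] x [ 0.027  1.    -0.002] y [ 1.    -0.027  0.001] z [ 0.001 -0.003 -1.   ] F [0.3 0.7 0.7] w 0.0598 g 0.0 q [-1.17 -0.05  0.28  2.12  0.02  1.07 -0.93]
[((np.float64(316.0), np.float64(185.0)), array([ 297,  122,   38,  128, 4471], dtype=int32))]
```

move_arm(steps=[{"dx": 0.3, "dy": 0.1, "dz": 4, "spin": 0}, {"dx": 0, "dy": 0, "dz": 4, "spin": 0}, {"dx": 0, "dy": 0, "dz": 2.2, "spin": 0}, {"dx": 0, "dy": 0, "dz": 1, "spin": 0}, {"dx": 0, "dy": 0, "dz": 0, "spin": 0}, {"dx": 0, "dy": 0, "dz": 0, "spin": 0}])

```text
time: 44.15
ee_pos: [0.2963, 0.2973, 0.1895]
eef_rot: [0.717, 0.697, 0.001, 0.001]
ft_force: [0.2, -0.4, 0.1]
width: 0.06
grip_force: 0.0
```

move_arm(steps=[{"dx": 0, "dy": 0, "dz": 0, "spin": 0}, {"dx": 0, "dy": 0, "dz": 0, "spin": 0}, {"dx": 0, "dy": 0, "dz": 0, "spin": 0}, {"dx": 0, "dy": 0, "dz": 0, "spin": 0}, {"dx": 0, "dy": 0, "dz": 0, "spin": 0}, {"dx": 0, "dy": 0, "dz": 0, "spin": 0}, {"dx": 0, "dy": 0, "dz": 0, "spin": 0}, {"dx": 0, "dy": 0, "dz": 0, "spin": 0}, {"dx": 0, "dy": 0, "dz": 0, "spin": 0}], claw=0, squeeze=30)

```text
time: 45.05
ee_pos: [0.2956, 0.2967, 0.1879]
eef_rot: [0.717, 0.697, -0.0, 0.001]
ft_force: [-1.9, -1.0, 4.7]
width: 0.0293
grip_force: 30.0
```

```bash
python3 - <<'E'
from h import *
s,R=st()
plan([(.5313,.0510,.37,None)],start=[*s['ee_pos'][:2],.37,np.degrees(np.arctan2(R[1,1],R[0,1]))])
E
```

```text
t 45.05 p [0.2956 0.2967 0.1879] x [ 0.027  1.    -0.001] y [ 1.    -0.027  0.001] z [ 0.001 -0.001 -1.   ] F [-1.9 -1.   4.7] w 0.0293 g 30.0 q [-1.17  0.15  0.28  2.21 -0.06  0.79 -0.87]
t 45.05 p [0.2956 0.2967 0.1879] x [ 0.027  1.    -0.001] y [ 1.    -0.027  0.001] z [ 0.001 -0.001 -1.   ] F [-1.9 -1.   4.7] w 0.0293 g 30.0 q [-1.17  0.15  0.28  2.21 -0.06  0.79 -0.87]
end [0.5313 0.051  0.37  ] -1.5713935371543855
[{'dx': -2.99, 'dy': 3.03}, {'dx': -2.99, 'dy': 3.03}, {'dx': -2.99, 'dy': 3.03}, {'dx': -2.99, 'dy': 3.03}, {'dx': -2.99, 'dy': 3.03}, {'dx': -2.99, 'dy': 3.03}, {'dx': -2.99, 'dy': 3.03}, {'dx': -2.98, 'dy': 3.03}]
```

move_arm(steps=[{"dx": 0, "dy": 0, "dz": -2, "spin": 0}, {"dx": 0, "dy": 0, "dz": -4, "spin": 0}, {"dx": 0, "dy": 0, "dz": -4, "spin": 0}, {"dx": 0, "dy": 0, "dz": -4, "spin": 0}, {"dx": 0, "dy": 0, "dz": -4.4, "spin": 0}])

```text
time: 45.55
ee_pos: [0.2951, 0.2963, 0.3728]
eef_rot: [0.717, 0.697, -0.001, 0.001]
ft_force: [0.1, 1.7, -1.5]
width: 0.0295
grip_force: 30.0
```

move_arm(steps=[{"dx": -2.99, "dy": 3.03, "dz": 0, "spin": 0}, {"dx": -2.99, "dy": 3.03, "dz": 0, "spin": 0}, {"dx": -2.99, "dy": 3.03, "dz": 0, "spin": 0}, {"dx": -2.99, "dy": 3.03, "dz": 0, "spin": 0}, {"dx": -2.99, "dy": 3.03, "dz": 0, "spin": 0}, {"dx": -2.99, "dy": 3.03, "dz": 0, "spin": 0}, {"dx": -2.99, "dy": 3.03, "dz": 0, "spin": 0}, {"dx": -2.99, "dy": 3.03, "dz": 0, "spin": 0}])

```text
time: 46.35
ee_pos: [0.532, 0.0498, 0.3722]
eef_rot: [0.717, 0.697, -0.0, 0.001]
ft_force: [0.4, 0.8, -0.7]
width: 0.0291
grip_force: 30.0
```

move_arm(steps=[{"dx": 0, "dy": 0, "dz": 0, "spin": -0.1393}, {"dx": 0, "dy": 0, "dz": 0, "spin": -0.1393}, {"dx": 0, "dy": 0, "dz": 0, "spin": -0.1393}, {"dx": 0, "dy": 0, "dz": 0, "spin": -0.1393}, {"dx": 0, "dy": 0, "dz": 0, "spin": -0.1393}, {"dx": 0, "dy": 0, "dz": 0, "spin": -0.1393}, {"dx": 0, "dy": 0, "dz": 0, "spin": -0.1393}, {"dx": 0, "dy": 0, "dz": 0, "spin": -0.1393}, {"dx": 0, "dy": 0, "dz": 0, "spin": -0.1393}, {"dx": 0, "dy": 0, "dz": 0, "spin": -0.1393}, {"dx": 0, "dy": 0, "dz": 0, "spin": -0.1393}, {"dx": 0, "dy": 0, "dz": 0, "spin": 0}])

```text
time: 47.55
ee_pos: [0.531, 0.051, 0.3719]
eef_rot: [0.032, 0.999, -0.001, 0.0]
ft_force: [0.2, -0.4, -1.1]
width: 0.0291
grip_force: 30.0
```

```bash
python3 - <<'E'
from h import *
s,R=st()
E
```

```text
t 47.55 p [0.531  0.051  0.3719] x [-0.998  0.064 -0.   ] y [ 0.064  0.998 -0.002] z [ 0.    -0.002 -1.   ] F [ 0.2 -0.4 -1.1] w 0.0291 g 30.0 q [-0.69  0.16  0.57  1.78 -0.09  1.23  1.4 ]
```

move_arm(steps=[{"dx": 0, "dy": 0, "dz": 3, "spin": 0}, {"dx": 0, "dy": 0, "dz": 2, "spin": 0}, {"dx": 0, "dy": 0, "dz": 0.8, "spin": 0}, {"dx": 0, "dy": 0, "dz": 0.4, "spin": 0}, {"dx": 0, "dy": 0, "dz": 0, "spin": 0}, {"dx": 0, "dy": 0, "dz": 0, "spin": 0}])

```text
time: 48.15
ee_pos: [0.5315, 0.051, 0.3113]
eef_rot: [0.033, 0.999, -0.001, 0.001]
ft_force: [0.2, 1.5, -1.2]
width: 0.0291
grip_force: 30.0
```

move_arm(steps=[{"dx": 0, "dy": 0, "dz": 0, "spin": 0}, {"dx": 0, "dy": 0, "dz": 0, "spin": 0}, {"dx": 0, "dy": 0, "dz": 0, "spin": 0}, {"dx": 0, "dy": 0, "dz": 0, "spin": 0}, {"dx": 0, "dy": 0, "dz": -1, "spin": 0}, {"dx": 0, "dy": 0, "dz": -3, "spin": 0}, {"dx": 0, "dy": 0, "dz": -4, "spin": 0}, {"dx": 0, "dy": 0, "dz": 0, "spin": 0}], claw=4.6)

```text
time: 48.95
ee_pos: [0.5323, 0.0507, 0.3961]
eef_rot: [0.033, 0.999, 0.001, 0.004]
ft_force: [-0.1, 0.6, 0.7]
width: 0.0461
grip_force: 0.0
```

```bash
python3 - <<'E'
from h import *
st(); snap('side','s13',(250,150,370,250),5); snap('wrist','w13')
im=np.vstack([cv2.imread('pics/s13.png')[:300,:600],cv2.resize(cv2.imread('pics/w13.png')[:280],(600,262))]); cv2.imwrite('pics/m13.png',im)
E
```

```text
t 48.95 p [0.5323 0.0507 0.3961] x [-0.998  0.066 -0.009] y [0.066 0.998 0.001] z [ 0.009  0.001 -1.   ] F [-0.1  0.6  0.7] w 0.0461 g 0.0 q [-0.7   0.14  0.57  1.74 -0.08  1.28  1.39]
```

View pics/m13.png

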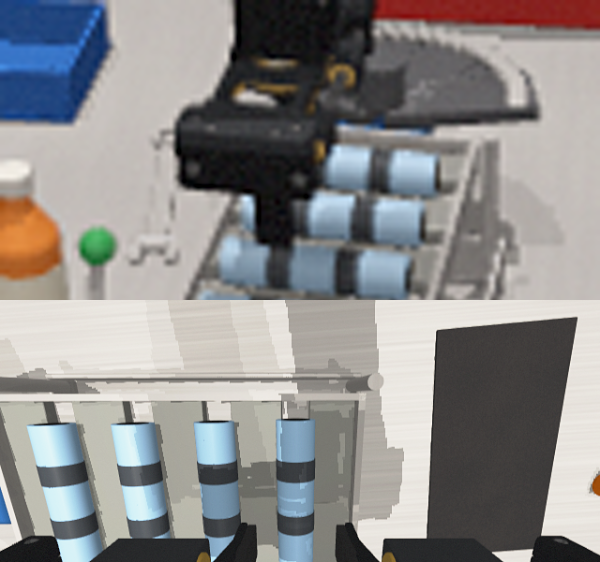

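All four spindles lie in their own grooves (lower panel, heads at (55,430), (134,430), (216,430) and (295,428)), and the mat is empty. Back to the knob.

```bash
python3 - <<'E'
from h import *
plan([(.6013,-.2846,.44,64)])
E
```

```text
t 49.05 p [0.5313 0.0511 0.3916] x [-0.998  0.066 -0.003] y [ 0.066  0.998 -0.   ] z [ 0.003 -0.001 -1.   ] F [-0.4 -0.3 -0.9] w 0.046 g 0.0 q [-0.7   0.14  0.57  1.75 -0.08  1.27  1.39]
end [ 0.6013 -0.2846  0.44  ] 63.98748463643328
[{'dx': -1.15, 'dy': -4.13, 'dz': -0.6, 'spin': 0.048}, {'dx': -1.35, 'dy': -4.07, 'dz': -0.61, 'spin': 0.049}, {'dx': -1.54, 'dy': -4.0, 'dz': -0.6, 'spin': 0.048}, {'dx': -1.73, 'dy': -3.92, 'dz': -0.61, 'spin': 0.049}, {'dx': -1.93, 'dy': -3.83, 'dz': -0.6, 'spin': 0.048}, {'dx': -2.1, 'dy': -3.73, 'dz': -0.61, 'spin': 0.049}, {'dx': -2.29, 'dy': -3.62, 'dz': -0.6, 'spin': 0.048}, {'dx': -2.46, 'dy': -3.51, 'dz': -0.61, 'spin': 0.049}]
```

move_arm(steps=[{"dx": -1.15, "dy": -4.13, "dz": -0.6, "spin": 0.048}, {"dx": -1.35, "dy": -4.07, "dz": -0.6, "spin": 0.049}, {"dx": -1.54, "dy": -4.0, "dz": -0.6, "spin": 0.048}, {"dx": -1.73, "dy": -3.92, "dz": -0.6, "spin": 0.049}, {"dx": -1.93, "dy": -3.83, "dz": -0.6, "spin": 0.048}, {"dx": -2.1, "dy": -3.73, "dz": -0.6, "spin": 0.049}, {"dx": -2.29, "dy": -3.62, "dz": -0.6, "spin": 0.048}, {"dx": -2.46, "dy": -3.51, "dz": -0.6, "spin": 0.049}, {"dx": 0, "dy": 0, "dz": 0, "spin": 0}, {"dx": 0, "dy": 0, "dz": 0, "spin": 0}], claw=8)

```text
time: 50.05
ee_pos: [0.6008, -0.2855, 0.4376]
eef_rot: [0.226, 0.974, -0.001, -0.001]
ft_force: [-1.4, -0.2, 0.0]
width: 0.0799
grip_force: 0.0
```

```bash
python3 - <<'E'
from h import *
st(); snap('wrist','w14'); c=load('w14')
for b in blobs(c,(0,180,100),(6,255,255))[0]: print(b)
print(proj(c,[.6013,-.2846,.187]),'expect knob mid')
E
```

```text
t 50.05 p [ 0.6008 -0.2855  0.4376] x [-0.898  0.441  0.001] y [ 0.441  0.898 -0.002] z [-0.002 -0.002 -1.   ] F [-1.4 -0.2  0. ] w 0.0799 g 0.0 q [-0.15  0.49  0.78  1.33 -0.34  1.46  1.72]
(array([ 30.64322592, 213.83995015]), array([   0,  129,   95,  138, 5617], dtype=int32))
(array([317.59385904, 219.8136776 ]), array([ 300,  194,   36,   51, 1433], dtype=int32))
[317.11339407 215.29079891] expect knob mid
```

move_arm(steps=[{"dx": 0, "dy": 0.1, "dz": 3, "spin": 0}, {"dx": 0, "dy": 0, "dz": 3, "spin": 0}, {"dx": 0, "dy": 0, "dz": 1.1, "spin": 0}, {"dx": 0, "dy": 0, "dz": 0, "spin": 0}, {"dx": 0, "dy": 0, "dz": 0, "spin": 0}])

```text
time: 50.6
ee_pos: [0.602, -0.2831, 0.3692]
eef_rot: [0.225, 0.974, -0.001, 0.001]
ft_force: [-0.1, -0.3, 0.5]
width: 0.0804
grip_force: 0.0
```

move_arm(steps=[{"dx": 0, "dy": 0, "dz": 0, "spin": 0}, {"dx": 0, "dy": 0, "dz": 0, "spin": 0}, {"dx": 0, "dy": 0, "dz": 0, "spin": 0}, {"dx": 0, "dy": 0, "dz": 0, "spin": 0}, {"dx": 0, "dy": 0, "dz": 0, "spin": 0}, {"dx": 0, "dy": 0, "dz": 0, "spin": 0}, {"dx": 0, "dy": 0, "dz": 0, "spin": 0}, {"dx": 0, "dy": 0, "dz": 0, "spin": 0}, {"dx": 0, "dy": 0, "dz": 0, "spin": 0}, {"dx": 0, "dy": 0, "dz": 0, "spin": 0}, {"dx": 0, "dy": 0, "dz": 0, "spin": 0}, {"dx": 0, "dy": 0, "dz": 0, "spin": 0}], claw=0, squeeze=40)

```text
time: 51.8
ee_pos: [0.6015, -0.2839, 0.3681]
eef_rot: [0.225, 0.974, -0.001, 0.001]
ft_force: [-1.3, -2.0, 0.6]
width: 0.0247
grip_force: 40.0
```

```bash
python3 - <<'E'
from h import *
cr()
E
```

```text
t 51.8 p [ 0.6015 -0.2839  0.3681] x [-0.899  0.439 -0.002] y [ 0.439  0.899 -0.001] z [ 0.001 -0.002 -1.   ] F [-1.3 -2.   0.6] w 0.0247 g 40.0 q [-0.15  0.53  0.76  1.43 -0.36  1.33  1.74]
r 0.09839180143402017 crank 2.374531097096275 yang-tangent 0.0022129758265792
```

move_arm(steps=[{"dx": 0, "dy": 0.1, "dz": -0.4, "spin": 0}, {"dx": 0, "dy": 0, "dz": -0.4, "spin": 0}, {"dx": 0, "dy": 0, "dz": -0.4, "spin": 0}, {"dx": 0.03, "dy": -0.6, "dz": 0, "spin": 0.06}, {"dx": 0.03, "dy": -0.8, "dz": 0, "spin": 0.08}, {"dx": 0.03, "dy": -0.8, "dz": 0, "spin": 0.08}, {"dx": 0.03, "dy": -0.8, "dz": 0, "spin": 0.08}, {"dx": 0, "dy": 0, "dz": 0, "spin": 0}])

```text
time: 52.6
ee_pos: [0.5827, -0.3102, 0.3795]
eef_rot: [0.371, 0.928, -0.003, -0.0]
ft_force: [-4.6, -8.9, -6.3]
width: 0.0252
grip_force: 40.0
```

```bash
python3 - <<'E'
from h import *
cr((.512,-.2414))
E
```

```text
t 52.6 p [ 0.5827 -0.3102  0.3795] x [-0.724  0.69  -0.001] y [ 0.69   0.724 -0.006] z [-0.003 -0.005 -1.   ] F [-4.6 -8.9 -6.3] w 0.0252 g 40.0 q [-0.16  0.53  0.83  1.43 -0.39  1.35  1.5 ]
r 0.0986578535864303 crank 2.058891255221102 yang-tangent 0.010950687689172178
```

move_arm(steps=[{"dx": 0, "dy": -0.8, "dz": 0, "spin": 0.08}, {"dx": 0.03, "dy": -0.8, "dz": 0, "spin": 0.08}, {"dx": 0.03, "dy": -0.8, "dz": 0, "spin": 0.08}, {"dx": 0.03, "dy": -0.8, "dz": 0, "spin": 0.08}, {"dx": 0.03, "dy": -0.8, "dz": 0, "spin": 0.08}, {"dx": 0.03, "dy": -0.8, "dz": 0, "spin": 0.08}, {"dx": 0.03, "dy": -0.8, "dz": 0, "spin": 0.08}, {"dx": 0.03, "dy": -0.8, "dz": 0, "spin": 0.08}, {"dx": 0.03, "dy": -0.8, "dz": 0, "spin": 0.08}, {"dx": 0, "dy": 0, "dz": 0, "spin": 0}])

```text
time: 53.6
ee_pos: [0.5191, -0.3399, 0.3789]
eef_rot: [0.674, 0.738, -0.002, -0.002]
ft_force: [-7.7, -3.2, -6.0]
width: 0.025
grip_force: 40.0
```

```bash
python3 - <<'E'
from h import *
cr((.512,-.2414))
E
```

```text
t 53.6 p [ 0.5191 -0.3399  0.3789] x [-0.09   0.996 -0.   ] y [ 0.996  0.09  -0.005] z [-0.005 -0.001 -1.   ] F [-7.7 -3.2 -6. ] w 0.025 g 40.0 q [-0.24  0.5   1.02  1.55 -0.43  1.34  0.92]
r 0.0987623153984391 crank 1.3316991712705086 yang-tangent 0.019038948097674577
```

```bash
python3 - <<'E'
from h import *
s,R=st(); ax=np.array([.512,-.2414]); a=np.arctan2(R[1,1],R[0,1]); p=np.array(s['ee_pos'][:2]); n=17
rr=np.linspace(.0988,.0992,n)
for i,th in enumerate(np.linspace(1.3317,.03,n+1)[1:]):
    q=ax+rr[i]*np.array([np.cos(th-2.831),np.sin(th-2.831)]); d=(q-p)*100
    X=np.array([-np.sin(a),np.cos(a)]);Y=np.array([np.cos(a),np.sin(a)])
    v=[round(float(d@X),2),round(float(d@Y),2)]; p=p+(v[0]*X+v[1]*Y)/100; a-=.02
    print('{"dx": %.2f, "dy": %.2f, "dz": 0, "spin": 0.02},'%tuple(v),end=' ')
E
```

```text
t 53.6 p [ 0.5191 -0.3399  0.3789] x [-0.09   0.996 -0.   ] y [ 0.996  0.09  -0.005] z [-0.005 -0.001 -1.   ] F [-7.7 -3.2 -6. ] w 0.025 g 40.0 q [-0.24  0.5   1.02  1.55 -0.43  1.34  0.92]
{"dx": 0.04, "dy": -0.76, "dz": 0, "spin": 0.02}, {"dx": 0.08, "dy": -0.75, "dz": 0, "spin": 0.02}, {"dx": 0.13, "dy": -0.74, "dz": 0, "spin": 0.02}, {"dx": 0.17, "dy": -0.74, "dz": 0, "spin": 0.02}, {"dx": 0.21, "dy": -0.73, "dz": 0, "spin": 0.02}, {"dx": 0.25, "dy": -0.71, "dz": 0, "spin": 0.02}, {"dx": 0.29, "dy": -0.70, "dz": 0, "spin": 0.02}, {"dx": 0.33, "dy": -0.68, "dz": 0, "spin": 0.02}, {"dx": 0.36, "dy": -0.67, "dz": 0, "spin": 0.02}, {"dx": 0.41, "dy": -0.64, "dz": 0, "spin": 0.02}, {"dx": 0.44, "dy": -0.62, "dz": 0, "spin": 0.02}, {"dx": 0.47, "dy": -0.59, "dz": 0, "spin": 0.02}, {"dx": 0.51, "dy": -0.56, "dz": 0, "spin": 0.02}, {"dx": 0.54, "dy": -0.53, "dz": 0, "spin": 0.02}, {"dx": 0.57, "dy": -0.51, "dz": 0, "spin": 0.02}, {"dx": 0.59, "dy": -0.47, "dz": 0, "spin": 0.02}, {"dx": 0.63, "dy": -0.43, "dz": 0, "spin": 0.02},
```

move_arm(steps=[{"dx": 0.04, "dy": -0.76, "dz": 0, "spin": 0.02}, {"dx": 0.08, "dy": -0.75, "dz": 0, "spin": 0.02}, {"dx": 0.13, "dy": -0.74, "dz": 0, "spin": 0.02}, {"dx": 0.17, "dy": -0.74, "dz": 0, "spin": 0.02}, {"dx": 0.21, "dy": -0.73, "dz": 0, "spin": 0.02}, {"dx": 0.25, "dy": -0.71, "dz": 0, "spin": 0.02}, {"dx": 0.29, "dy": -0.7, "dz": 0, "spin": 0.02}, {"dx": 0.33, "dy": -0.68, "dz": 0, "spin": 0.02}])

```text
time: 54.4
ee_pos: [0.4622, -0.3257, 0.3791]
eef_rot: [0.73, 0.683, -0.001, -0.001]
ft_force: [-6.7, -2.7, -6.4]
width: 0.0251
grip_force: 40.0
```

```bash
python3 - <<'E'
from h import *
cr((.512,-.2414))
E
```

```text
t 54.4 p [ 0.4622 -0.3257  0.3791] x [ 0.066  0.998 -0.001] y [ 0.998 -0.066 -0.003] z [-0.003 -0.001 -1.   ] F [-6.7 -2.7 -6.4] w 0.0251 g 40.0 q [-0.38  0.38  1.14  1.7  -0.35  1.29  0.77]
r 0.0979266088959176 crank 0.7262492910330458 yang-tangent 0.4681911891251895
```

```bash
python3 - <<'E'
from h import *
s,R=st(); ax=np.array([.512,-.2414]); a=np.arctan2(R[1,1],R[0,1]); p=np.array(s['ee_pos'][:2]); n=9
rr=np.linspace(.098,.0992,n)
for i,th in enumerate(np.linspace(.7262,.02,n+1)[1:]):
    q=ax+rr[i]*np.array([np.cos(th-2.831),np.sin(th-2.831)]); d=(q-p)*100
    X=np.array([-np.sin(a),np.cos(a)]);Y=np.array([np.cos(a),np.sin(a)])
    v=[round(float(d@X),2),round(float(d@Y),2)]; p=p+(v[0]*X+v[1]*Y)/100; a+=.04
    print('{"dx": %.2f, "dy": %.2f, "dz": 0, "spin": -0.04},'%tuple(v),end=' ')
E
```

```text
t 54.4 p [ 0.4622 -0.3257  0.3791] x [ 0.066  0.998 -0.001] y [ 0.998 -0.066 -0.003] z [-0.003 -0.001 -1.   ] F [-6.7 -2.7 -6.4] w 0.0251 g 40.0 q [-0.38  0.38  1.14  1.7  -0.35  1.29  0.77]
{"dx": 0.37, "dy": -0.68, "dz": 0, "spin": -0.04}, {"dx": 0.44, "dy": -0.63, "dz": 0, "spin": -0.04}, {"dx": 0.51, "dy": -0.58, "dz": 0, "spin": -0.04}, {"dx": 0.57, "dy": -0.51, "dz": 0, "spin": -0.04}, {"dx": 0.64, "dy": -0.44, "dz": 0, "spin": -0.04}, {"dx": 0.68, "dy": -0.37, "dz": 0, "spin": -0.04}, {"dx": 0.72, "dy": -0.28, "dz": 0, "spin": -0.04}, {"dx": 0.75, "dy": -0.19, "dz": 0, "spin": -0.04}, {"dx": 0.77, "dy": -0.11, "dz": 0, "spin": -0.04},
```

move_arm(steps=[{"dx": 0.37, "dy": -0.68, "dz": 0, "spin": -0.04}, {"dx": 0.44, "dy": -0.63, "dz": 0, "spin": -0.04}, {"dx": 0.51, "dy": -0.58, "dz": 0, "spin": -0.04}, {"dx": 0.57, "dy": -0.51, "dz": 0, "spin": -0.04}, {"dx": 0, "dy": 0, "dz": 0, "spin": 0}])

```text
time: 54.9
ee_pos: [0.4374, -0.3052, 0.3782]
eef_rot: [0.672, 0.741, -0.0, -0.004]
ft_force: [-10.1, 1.5, -7.0]
width: 0.0249
grip_force: 40.1
```

```bash
python3 - <<'E'
from h import *
cr((.512,-.2414))
E
```

```text
t 54.9 p [ 0.4374 -0.3052  0.3782] x [-0.097  0.995  0.005] y [ 0.995  0.097 -0.005] z [-0.006  0.004 -1.   ] F [-10.1   1.5  -7. ] w 0.0249 g 40.1 q [-0.46  0.26  1.16  1.78 -0.25  1.27  0.85]
r 0.09819786254672827 crank 0.39722838656501747 yang-tangent 0.9604161542836342
```

move_arm(steps=[{"dx": 0.64, "dy": -0.48, "dz": 0, "spin": -0.04}, {"dx": 0.68, "dy": -0.4, "dz": 0, "spin": -0.04}, {"dx": 0.72, "dy": -0.3, "dz": 0, "spin": -0.04}, {"dx": 0.75, "dy": -0.2, "dz": 0, "spin": -0.04}, {"dx": 0.75, "dy": -0.11, "dz": 0, "spin": -0.04}, {"dx": 0, "dy": 0, "dz": 0, "spin": 0}])

```text
time: 55.5
ee_pos: [0.418, -0.2726, 0.3791]
eef_rot: [0.594, 0.804, 0.001, -0.001]
ft_force: [-6.0, 2.9, -6.7]
width: 0.0251
grip_force: 40.0
```

```bash
python3 - <<'E'
from h import *
cr((.512,-.2414))
E
```

```text
t 55.5 p [ 0.418  -0.2726  0.3791] x [-0.294  0.956  0.002] y [ 0.956  0.294 -0.   ] z [-0.001  0.002 -1.   ] F [-6.   2.9 -6.7] w 0.0251 g 40.0 q [-0.6   0.09  1.17  1.87 -0.09  1.24  0.89]
r 0.09902105598497729 crank 0.010177675378164164 yang-tangent 1.5488857898447597
```

Back at the start angle. I'll lower the knob, release and look.

move_arm(steps=[{"dx": 0, "dy": 0, "dz": 0.4, "spin": 0}, {"dx": 0, "dy": 0, "dz": 0.4, "spin": 0}, {"dx": 0, "dy": 0, "dz": 0.4, "spin": 0}, {"dx": 0, "dy": 0, "dz": 0, "spin": 0}])

```text
time: 55.9
ee_pos: [0.4185, -0.2735, 0.368]
eef_rot: [0.595, 0.804, 0.0, -0.001]
ft_force: [-8.7, 5.3, 7.8]
width: 0.0249
grip_force: 40.0
```

move_arm(steps=[{"dx": 0, "dy": 0, "dz": 0, "spin": 0}, {"dx": 0, "dy": 0, "dz": 0, "spin": 0}, {"dx": 0, "dy": 0, "dz": 0, "spin": 0}, {"dx": 0, "dy": 0, "dz": 0, "spin": 0}, {"dx": 0, "dy": 0, "dz": 0, "spin": 0}, {"dx": 0, "dy": 0, "dz": -3, "spin": 0}, {"dx": 0, "dy": 0, "dz": -3, "spin": 0}, {"dx": 0, "dy": 0, "dz": -2, "spin": 0}, {"dx": 0, "dy": 0, "dz": 0, "spin": 0}], claw=8.7)

```text
time: 56.8
ee_pos: [0.4192, -0.2743, 0.4502]
eef_rot: [0.595, 0.804, 0.001, 0.003]
ft_force: [0.1, -0.8, -0.7]
width: 0.0847
grip_force: 0.0
```

```bash
python3 - <<'E'
from h import *
cr((.512,-.2414)); snap('wrist','w15'); snap('side','s15'); c=load('w15')
def redtop(c,box):
    b=[x for x in blobs(c,(0,180,100),(6,255,255),box)[0]]; return b
print(redtop(c,(200,150,450,280)))
# project knob at crank 0, pawl 0 and pawl 0.012, from the wrist; compare with the silhouette
for th in(0,.14):
  for dz in(0,.012):
    q=np.array([.512,-.2414])+.1*np.array([np.cos(th-2.827),np.sin(th-2.827)])
    P=np.array([proj(c,[q[0]+.013*np.cos(a),q[1]+.013*np.sin(a),z+dz]) for a in np.linspace(0,6.28,40) for z in(.162,.212)])
    print('crank',th,'pawl',dz,'bbox',np.round(P.min(0)),np.round(P.max(0)))
for n,a in(('side0',(340,144,364,170)),('s15',(340,144,364,170))):
    S=load(n); print(n,[x[1] for x in blobs(S,(0,180,100),(6,255,255),a)[0]])
w=cv2.imread('pics/w15.png')[:280]; s=cv2.resize(cv2.imread('pics/s15.png')[140:280,240:380],(280,280)); cv2.imwrite('pics/m15.png',np.hstack([w[:,120:],s]))
E
```

```text
t 56.8 p [ 0.4192 -0.2743  0.4502] x [-0.292  0.956 -0.003] y [0.956 0.293 0.004] z [ 0.005 -0.002 -1.   ] F [ 0.1 -0.8 -0.7] w 0.0847 g 0.0 q [-0.66 -0.02  1.16  1.76  0.02  1.39  0.79]
r 0.09841635494878465 crank 0.030239069414902175 yang-tangent 1.526810215733454
[(array([312.1878368 , 208.66512702]), array([ 295,  184,   35,   48, 1299], dtype=int32))]
crank 0 pawl 0 bbox [293. 182.] [330. 233.]
crank 0 pawl 0.012 bbox [292. 186.] [331. 240.]
crank 0.14 pawl 0 bbox [295. 198.] [331. 251.]
crank 0.14 pawl 0.012 bbox [295. 202.] [332. 259.]
side0 [array([340, 144,  24,  17, 279], dtype=int32)]
s15 [array([340, 144,  24,  17, 279], dtype=int32)]
```

View pics/m15.png

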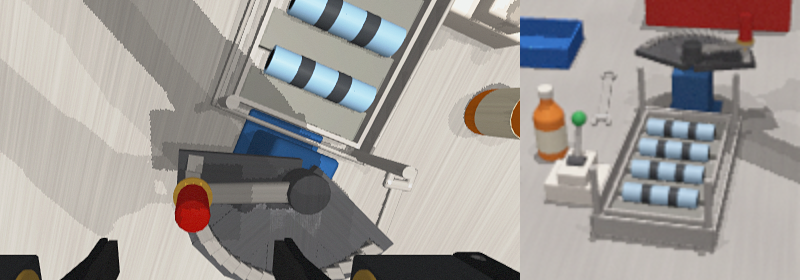

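The rack is down with all four spindles in their grooves (side panel at (680,130) to (660,195)). The knob silhouette matches crank 0 with the pawl dropped. Next is the switch, but first I'll check the clearance to the bottle.

```bash
python3 - <<'E'
from h import *
T=load('top0');S=load('side0'); 
print('bottle cap',tri([T,S],[(340,122),(253,187)])); print('body',tri([T,S],[(337,131),(255,207)]))
C=load('t4'); g,_=blobs(load('s15'),(50,100,40),(80,255,255),(255,180,290,215)); snap('top','t15'); gt,_=blobs(load('t15'),(50,100,40),(80,255,255),(300,135,335,165)); print(g,gt)
if gt: print('ball',tri([load('t15'),load('s15')],[gt[0][0],g[0][0]]))
plan([(.50,-.15,.44,0),(.679,-.085,.40,0)])
E
```

```text
bottle cap (array([ 0.75756834, -0.10623567,  0.12350103]), np.float64(0.8124500207094627))
body (array([ 0.75580236, -0.10304271,  0.03940176]), np.float64(0.18303159581432737))
[(array([268.91666667, 198.97222222]), array([266, 196,   7,   7,  36], dtype=int32))] [(array([315.3125    , 148.20833333]), array([312, 144,   8,   9,  48], dtype=int32))]
ball (array([ 0.67878685, -0.02897455,  0.12978736]), np.float64(0.18124155156431243))
t 56.95 p [ 0.4187 -0.2735  0.4472] x [-0.293  0.956 -0.001] y [0.956 0.293 0.   ] z [ 0.    -0.001 -1.   ] F [ 0.3  0.2 -0.5] w 0.0865 g 0.0 q [-0.66 -0.02  1.16  1.76  0.02  1.39  0.8 ]
end [ 0.679 -0.085  0.4  ] 0.0023332607133267993
[{'dx': 2.36, 'dy': 2.85, 'dz': 0.18, 'spin': 0.074}, {'dx': 2.56, 'dy': 2.66, 'dz': 0.18, 'spin': 0.074}, {'dx': 2.75, 'dy': 2.47, 'dz': 0.18, 'spin': 0.075}, {'dx': 2.93, 'dy': 2.25, 'dz': 0.18, 'spin': 0.074}, {'dx': 1.3, 'dy': 3.58, 'dz': 0.8}, {'dx': 1.3, 'dy': 3.58, 'dz': 0.8}, {'dx': 1.3, 'dy': 3.58, 'dz': 0.8}, {'dx': 1.3, 'dy': 3.58, 'dz': 0.8}, {'dx': 1.3, 'dy': 3.58, 'dz': 0.8}]
```

move_arm(steps=[{"dx": 2.36, "dy": 2.85, "dz": 0.2, "spin": 0.074}, {"dx": 2.56, "dy": 2.66, "dz": 0.2, "spin": 0.074}, {"dx": 2.75, "dy": 2.47, "dz": 0.2, "spin": 0.075}, {"dx": 2.93, "dy": 2.25, "dz": 0.2, "spin": 0.074}, {"dx": 1.3, "dy": 3.5, "dz": 0.8, "spin": 0}, {"dx": 1.3, "dy": 3.5, "dz": 0.8, "spin": 0}, {"dx": 1.3, "dy": 3.5, "dz": 0.8, "spin": 0}, {"dx": 1.3, "dy": 3.5, "dz": 0.8, "spin": 0}, {"dx": 1.3, "dy": 3.5, "dz": 0.8, "spin": 0}, {"dx": 0, "dy": 0, "dz": 0, "spin": 0}, {"dx": 0, "dy": 0, "dz": 0, "spin": 0}], claw=0, squeeze=10)

```text
time: 58.05
ee_pos: [0.6754, -0.0854, 0.3973]
eef_rot: [0.707, 0.707, -0.002, 0.0]
ft_force: [0.1, -1.4, -0.0]
width: 0.0068
grip_force: 0.0
```

```bash
python3 - <<'E'
from h import *
plan([(.677,-.08,.297,0)])
E
```

```text
t 58.05 p [ 0.6754 -0.0854  0.3973] x [ 0.     1.    -0.003] y [ 1.    -0.    -0.003] z [-0.003 -0.003 -1.   ] F [ 0.1 -1.4 -0. ] w 0.0068 g 0.0 q [-0.53  0.6   0.92  1.34 -0.47  1.43  0.37]
end [ 0.677 -0.08   0.297] -0.021023379273956474
[{'dx': 0.18, 'dy': 0.05, 'dz': 3.34}, {'dx': 0.18, 'dy': 0.06, 'dz': 3.35}, {'dx': 0.18, 'dy': 0.05, 'dz': 3.34}]
```

move_arm(steps=[{"dx": 0.1, "dy": 0.1, "dz": 3.3, "spin": 0}, {"dx": 0.1, "dy": 0.1, "dz": 3.3, "spin": 0}, {"dx": 0.1, "dy": 0, "dz": 3.2, "spin": 0}, {"dx": 0, "dy": 0, "dz": 0, "spin": 0}, {"dx": 0, "dy": 0, "dz": 0, "spin": 0}])

```text
time: 58.55
ee_pos: [0.6767, -0.0833, 0.3027]
eef_rot: [0.708, 0.707, -0.0, 0.001]
ft_force: [0.3, -0.2, 1.0]
width: 0.0006
grip_force: 0.0
```

move_arm(steps=[{"dx": 1, "dy": 0, "dz": 0, "spin": 0}, {"dx": 1, "dy": 0, "dz": 0, "spin": 0}, {"dx": 1, "dy": 0, "dz": 0, "spin": 0}, {"dx": 1, "dy": 0, "dz": 0, "spin": 0}, {"dx": 1, "dy": 0, "dz": 0, "spin": 0}, {"dx": 1, "dy": 0, "dz": 0, "spin": 0}, {"dx": 1, "dy": 0, "dz": 0, "spin": 0}, {"dx": 0, "dy": 0, "dz": 0, "spin": 0}])

```text
time: 59.35
ee_pos: [0.6774, -0.0101, 0.3014]
eef_rot: [0.706, 0.708, 0.0, 0.0]
ft_force: [-0.5, -0.4, 0.0]
width: 0.0007
grip_force: 0.0
```

```bash
python3 - <<'E'
from h import *
st(); snap('side','s16'); snap('top','t16'); 
for n,b in(('s16',(250,180,300,225)),('t16',(285,135,335,165))): print(n,[(x[0],x[1][4]) for x in blobs(load(n),(50,100,40),(80,255,255),b)[0]], 'full', proj(load(n[0]+'16'),[.6809,.0391,.128]))
E
```

```text
t 59.35 p [ 0.6774 -0.0101  0.3014] x [-0.003  1.    -0.   ] y [1.    0.003 0.001] z [ 0.001 -0.    -1.   ] F [-0.5 -0.4  0. ] w 0.0007 g 0.0 q [-0.64  0.66  0.87  1.47 -0.52  1.25  0.3 ]
s16 [(array([265.15217391, 204.43478261]), np.int32(46))] full [262.98803204 211.36121747]
t16 [] full [292.50132641 148.29772424]
```

move_arm(steps=[{"dx": 0.8, "dy": 0, "dz": 0, "spin": 0}, {"dx": 0.8, "dy": 0, "dz": 0, "spin": 0}, {"dx": 0.8, "dy": 0, "dz": 0, "spin": 0}, {"dx": 0.4, "dy": 0, "dz": 0, "spin": 0}, {"dx": 0, "dy": 0, "dz": 0, "spin": 0}, {"dx": 0, "dy": 0, "dz": 0, "spin": 0}])

```text
time: 60.05
ee_pos: [0.6772, 0.0156, 0.3016]
eef_rot: [0.707, 0.707, -0.0, 0.001]
ft_force: [-0.9, -0.4, -0.7]
width: 0.0001
grip_force: 0.2
```

```bash
python3 - <<'E'
from h import *
st(); snap('side','s17')
print([(x[0],x[1][4]) for x in blobs(load('s17'),(50,100,40),(80,255,255),(250,180,300,225))[0]])
for s in(.7,.85,.9,1.): y=.055+.075*np.sin(s-.5); print(s,proj(load('s17'),[.6764-.0015+.066*y+.001,-.0517+y*.998,.062+.075*np.cos(s-.5)]))
E
```

```text
t 60.05 p [0.6772 0.0156 0.3016] x [ 0.     1.    -0.001] y [ 1.    -0.     0.001] z [ 0.001 -0.001 -1.   ] F [-0.9 -0.4 -0.7] w 0.0001 g 0.2 q [-0.67  0.66  0.87  1.47 -0.52  1.25  0.26]
[(array([262.66666667, 211.13333333]), np.int32(45))]
0.7 [264.51918919 205.62587187]
0.85 [263.55369328 208.33907665]
0.9 [263.25247204 209.32062712]
1.0 [262.68652417 211.38380618]
```

The switch reads about 0.99 rad. Now I'll retreat and verify.

move_arm(steps=[{"dx": -1, "dy": 0, "dz": 0, "spin": 0}, {"dx": -2, "dy": 0, "dz": 0, "spin": 0}, {"dx": 0, "dy": 0, "dz": -4, "spin": 0}, {"dx": 0, "dy": 0, "dz": -4, "spin": 0}, {"dx": 0, "dy": 0, "dz": -4, "spin": 0}, {"dx": 0, "dy": 0, "dz": 0, "spin": 0}, {"dx": 0, "dy": 0, "dz": 0, "spin": 0}, {"dx": 0, "dy": 0, "dz": 0, "spin": 0}])

```text
time: 60.9
ee_pos: [0.6769, -0.0154, 0.4206]
eef_rot: [0.708, 0.707, -0.001, 0.0]
ft_force: [-0.4, -0.0, -0.2]
width: 0.0003
grip_force: 0.0
```

```bash
python3 - <<'E'
from h import *
st(); snap('side','s18'); A=load('s15')['img'].astype(int);B=load('s18')['img'].astype(int)
print([(x[0],x[1][4]) for x in blobs(load('s18'),(50,100,40),(80,255,255),(250,180,300,225))[0]])
print('rack diff',np.abs(A-B)[195:265,285:350].mean(),'knob red',[x[1] for x in blobs(load('s18'),(0,180,100),(6,255,255),(340,144,364,170))[0]])
print(job.close_job())
E
```

```text
t 60.9 p [ 0.6769 -0.0154  0.4206] x [ 0.001  1.    -0.002] y [ 1.    -0.001 -0.001] z [-0.001 -0.002 -1.   ] F [-0.4 -0.  -0.2] w 0.0003 g 0.0 q [-0.64  0.58  0.93  1.32 -0.46  1.46  0.25]
[(array([262.41463415, 211.36585366]), np.int32(41))]
rack diff 12.39985347985348 knob red [array([340, 144,  24,  17, 281], dtype=int32)]
the job is handed in; nothing more can be done
None
```

I handed the job in at 61 s. By the camera checks, all four spindles lie in their own grooves on the lowered rack, the pawl is dropped, and the switch is over at about 0.99 rad. The bystanders were not touched, and the judge's verdict was not shown.

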